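# Set up the firmness and spread tests: specimens on their bases, weights on the cakes

## Robot

A 6-joint arm with a two-finger parallel gripper is mounted at the origin on a cart in front of the work surface, level with it; the furniture and walls round the work are solid. World frame = base frame: x ahead of the robot, y to its left, z up, the work surface at z = 0. Lengths are in mm, angles in rad, forces in N, time in s.
With the tool pointing down it reaches from about 350 to 775 mm from the base axis. Payload 7.3 kg.
Tool frame: the origin (TCP) lies at the very end of the fingers, on their centre line; the grasp point (between the pads) lies 19 mm behind it; z points along the fingers, y is the line along which they close (so a half turn about z gives the same grasp; the last joint's range is limited). The gripper opens to 92 mm and grips with 3 to 60 N. Pads are 19 mm wide; open, the fingers measure 130 mm over their backs; the gripper's body (75 mm by 190 mm) begins 47 mm behind the grasp point.
Start: joints at [-1.399, 0.342, 1.524, -0, 1.275, -0.146], TCP at [164.074, -498.726, 200.141] pointing down, gripper open.
Joint ranges: [-2.53, 2.53], [-0.77, 2.02], [0.04, 2.7], [-1, 4.14], [0.28, 2.66], [-3.11, 3.11]. Speed limits (rad/s): [2.57, 2.57, 3.14, 3.14, 3.14, 3.14].

## Interface

Orientations are given as [roll, pitch, yaw] about the fixed x, y, z axes, in that order (R = Rz(yaw) Ry(pitch) Rx(roll)).
In Python, from plant import bot gives the robot as it stands.
- The arm moves only by the tool jog_arm, never from a script. Its argument "targets" is a list of rows, each an object with "xyz": the shift along the tool's x, y, z as a fraction of full scale, a list of three; "spin": the turn about the tool's z as a fraction of full scale. In form: [{"xyz": [x, y, z], "spin": spin}, ...]. A call has exactly 10 rows; each row shifts and turns the commanded pose from where the row before left it, along the tool's axes as they then stand; what a row does not reach is not made up. Full scale, the value 1, is 80 mm for a shift and 0.1 rad for a turn. A row lasts 1/8 s, in which the tool goes at most 62.5 mm and 10.7 degrees, less where a joint would pass 70% of its speed; a pose out of reach is approached as far as the arm can. A call with a number of a shift or a turn outside -1 to 1 is refused whole. A call with a gripper value outside its range is refused whole. "gripper" is the opening in per cent of the stroke, from 0 (shut) to 100 (fully open), set as the call begins (left out, the last holds). The fingers move at their own pace and stop on an object; the grip force is fixed at half the most. Time passes only in rows, so rows that do not move let the fingers close, or fill a call up. It gives the time, the measured TCP pose, the force, the opening and the grip force at its end, in the units of the state.
- bot.get_obs(): the state, without advancing time (a new reading comes with each control period).
- bot.capture(name): name is "side" or "top"; returns the picture (400x640x3 uint8, blue, green, red); there is no depth.
- bot.get_calibration(name): a dict with "vfov" (degrees; the focal length in pixels is half the picture's height over the tangent of half this angle, whatever the lens; pixels are square), "cx", "cy" (the principal point, pixels), "k1" (the pictures are not rectified: a ray, as slopes to the right and down, at radius r is drawn at 1 + k1 r^2 times it, then the intrinsics apply), "eye" and "rotation" of the camera in the world. Camera axes: x right, y down, z forward; pixel columns grow to the right and rows downward; lengths in mm; the calibration is good to about 2 mm. A picture is of the moment at which its call begins. get_calibration takes no time and is no camera call.
- bot.close_job(): hands the job in; it is judged then, once.
The state is a dict: "time": time; "joint_positions": joint angles; "dq": joint speeds; "tau": joint torques, N m; "tool_pos": TCP position; "tcp_rot": TCP orientation; "contact_force": force on the tool from outside, world axes, zero at the start; "moment": the same for the moment, N m; "grip_width": finger opening in mm; "finger_force": force on a finger pad.
Only numpy, scipy, OpenCV 4.12 (cv2) and the standard library are available. Lean on these libraries where they do the work, as an engineer would, in place of code of your own. Each camera call takes 0.05 s, during which the arm holds its last target. There are 200 camera calls.

## Task

Start the bench tests: put the brown cake and the pale cake each flat into the metal base whose round recess it fits (brown in the bare aluminium one, pale in the smaller blue one), then gently stand the steel weight on the brown cake and the brass weight on the pale cake, upright and well centred. Set the white dough ball foot down in the middle of the ringed white tile, and leave the beakers behind the specimens where they stand.

Things in the scene. Friction and masses are not known exactly. Their poses are not given: they have to be found in the camera images.
- brown_centre (a point): Brown cake: a firm matt dark-brown cylinder with a small dimple on top, 56 mm across, 36 mm high, 0.09 kg, loose, standing on the worktop. The point is its centre, 18 mm above its flat underside; z is its upright axis.
- pale_centre (a point): Pale cake: a firm straw-coloured cylinder with a small dimple on top, 47 mm across, 36 mm high, 0.065 kg, loose, standing on the worktop. The point is its centre, 18 mm above its flat underside; z is its upright axis.
- ball_centre (a point): White dough ball: a firm off-white dome-like ball (the many other balls are brown), 42 mm across, 34 mm high, 0.045 kg, loose, standing on its flat foot. The point is its centre, 17 mm above the foot; z is its upright axis.
- steel_weight_centre (a point): Steel weight: a bright steel cylinder 44 mm across and 38 mm high with a 22 mm knob on top, 60 mm high in all, about 0.5 kg, loose, standing upright. The point is on its axis half-way up, 30 mm above its underside; z is its axis. It can be gripped across the cylinder, with the knob between the fingers.
- brass_weight_centre (a point): Brass weight: a yellow brass cylinder 34 mm across and 24 mm high with an 18 mm knob on top, 42 mm high in all, about 0.2 kg, loose, standing upright. The point is on its axis half-way up, 21 mm above its underside; z is its axis. It can be gripped across the cylinder, with the knob between the fingers.
- wide_base_floor (a point): Wide base: a fixed square plate of bare aluminium, 92 x 92 mm, 16 mm high, with screw heads (3 mm high) in its corners and a round recess with a black floor, 65 mm across and 10 mm deep, its mouth chamfered to 72 mm. The point is the middle of the recess floor, 6 mm above the worktop; x and y run along the plate's sides.
- narrow_base_floor (a point): Narrow base: a fixed square plate of blue-anodised aluminium, 82 x 82 mm, 16 mm high, with screw heads (3 mm high) in its corners and a smaller round recess with a black floor, 55 mm across and 10 mm deep, its mouth chamfered to 62 mm. The point is the middle of the recess floor, 6 mm above the worktop; x and y run along the plate's sides.
- tile_mid (a point): Spread tile: a fixed flat white glazed tile 90 x 90 mm, 6 mm high, with dark rings and spokes printed on it. The point is the middle of its top face, where the spokes cross, 6 mm above the worktop.
- beaker_centre (a point): Beaker: a clear plastic beaker with slurry, about 85 mm across and 100 mm high, loose, standing behind the row of specimens (the nearer to the robot of two alike; the other one is fixed). The point is its middle, 50 mm above the worktop. It is a bystander: do not move it.
Things that resemble listed ones, but are neither listed nor needed, are in the scene too. Leave any orange or turquoise look-alike of the part that bears brass_weight_centre alone.

How it is judged (in metres and radians):
At the end, for the whole second after the job is handed in: Each cake flat in its own recess within 8 mm of centre; each weight upright on its cake within 10 mm of its centre; the ball foot down on the tile within 12 mm of the middle; all released and at rest (horizontal distance between brown_centre and wide_base_floor below 0.008 m and z of brown_centre in the frame of wide_base_floor between 0.014 and 0.022 m and angle between each of brown_centre, pale_centre, steel_weight_centre, brass_weight_centre's own z axis and vertical below 0.1 rad and horizontal distance between pale_centre and narrow_base_floor below 0.008 m and z of pale_centre in the frame of narrow_base_floor between 0.014 and 0.022 m and horizontal distance between steel_weight_centre and brown_centre below 0.01 m and z of steel_weight_centre in the frame of brown_centre between 0.044 and 0.052 m and horizontal distance between brass_weight_centre and pale_centre below 0.01 m and z of brass_weight_centre in the frame of pale_centre between 0.035 and 0.043 m and horizontal distance between ball_centre and tile_mid below 0.012 m and z of ball_centre in the frame of tile_mid between 0.012 and 0.021 m and angle between ball_centre's own z axis and vertical below 0.35 rad and linear speed of each of brown, pale, ball, steel_weight, brass_weight below 0.01 m/s); the robot touches nothing.
It fails at once if the beaker is pushed 30 mm or tipped (distance of beaker_centre from where it was at the start of the episode above 0.03 m or angle between beaker_centre's own z axis and vertical above 0.3 rad).
It fails at once if a weight is dropped or slammed onto its cake (faster than 0.3 m/s within 25 mm of resting on it) ((distance between steel_weight_centre and brown_centre below 0.073 m and linear speed of steel_weight above 0.3 m/s) or (distance between brass_weight_centre and pale_centre below 0.064 m and linear speed of brass_weight above 0.3 m/s)).
It also fails if it takes over 115 s, if anything falls off the work surface, if the arm or the gripper's body presses on something with over 40 N, if the wrist force passes 120 N, or if a joint passes its speed limit or range.

## Working session

There is one attempt and no reset: what is moved stays moved. The work goes in short steps, Python scripts to look and compute and a tool call to move; the robot and the scene stay as the last step left them, time stands still between calls to the robot, and variables do not carry over. Pictures are saved under pics/ and viewed, at most 14 in all, crops included, and the job is handed in when it is done.

Besides the shell and the picture viewer there is one more tool, called after ">>>" in YAML: its name, and indented under it one key for each argument. jog_arm: Moves the arm, as the interface text tells. Shift numbers are shares of 80 mm and turn numbers shares of 0.1 rad, none past 1 either way. Its arguments: {"type":"object","properties":{"targets":{"type":"array","items":{"type":"object","properties":{"xyz":{"type":"array","items":{"type":"number"}},"spin":{"type":"number"}}}},"gripper":{"type":"number"}},"required":["targets"]}

```bash
ls; mkdir -p pics
python3 - <<'E'
from plant import bot
import cv2
o=bot.get_obs(); print(o)
for n in("side","top"):
    print(n,bot.get_calibration(n)); cv2.imwrite(f"pics/{n}0.png",bot.capture(n))
E
```

```text
pics
{'time': 0.0, 'joint_positions': array([-1.39902648e+00,  3.42706029e-01,  1.52503081e+00, -9.44241373e-06,
        1.27537045e+00, -1.45986870e-01]), 'dq': array([ 0.00038694, -0.00148342,  0.00022313,  0.00050163, -0.00052102,
       -0.00010262]), 'tau': array([ 1.01067089e-03, -4.31244600e+01, -2.44223624e+01,  7.19759404e-02,
        5.60717296e-02, -1.18731950e-04]), 'tool_pos': array([ 163.97682276, -498.26600216,  199.44883357]), 'tcp_rot': array([-3.14009281e+00, -2.11399374e-04,  3.17759309e-01]), 'contact_force': array([-0.94794464,  0.73567541, -0.13200154]), 'moment': array([ 0.00682797, -0.02552508,  0.02642195]), 'finger_force': 0.0, 'grip_width': 91.9717035580866}
side {'vfov': 55.41524287558896, 'cx': 321.4539414571539, 'cy': 203.0475622744562, 'k1': 0.018756746436735253, 'eye': array([ 502.45404002, 1075.26720907,  484.06498013]), 'rotation': array([-1.96003354,  0.00581202, -3.13541823])}
top {'vfov': 47.48517418821601, 'cx': 317.5315792678016, 'cy': 197.4399487347078, 'k1': 0.015815647706093335, 'eye': array([ 187.36169878,   29.03714464, 1561.0739478 ]), 'rotation': array([-2.93412423,  0.00511824, -1.56281048])}
```

Run:
```python
import cv2
for n in("side","top"):
    a=cv2.imread(f"pics/{n}0.png"); cv2.imwrite(f"pics/{n}0v.png",cv2.resize(a,(800,500),interpolation=cv2.INTER_CUBIC))
```

```text
(no output)
```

View pics/side0.png

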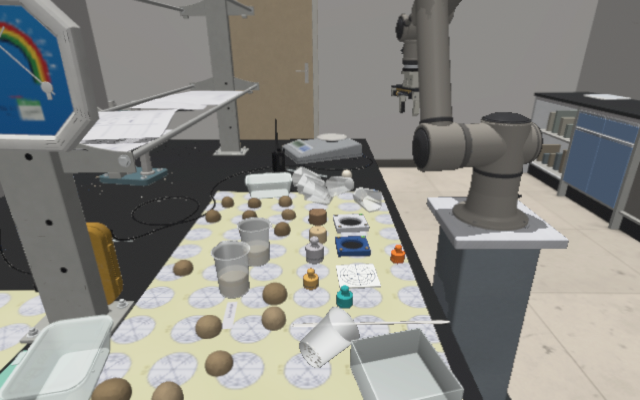

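View pics/top0v.png

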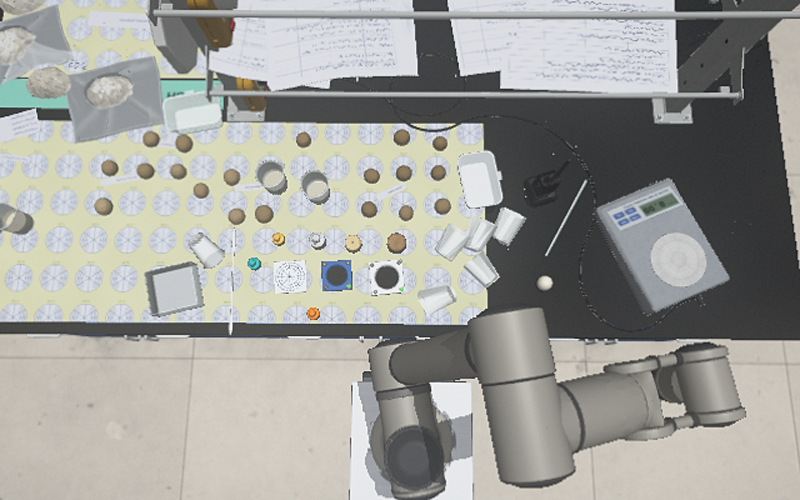

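The top view shows brown (397,242), pale (353,243), steel (318,240) and brass (278,240). The bases are at (387,278) and (337,276), the tile at (290,277) and the white ball at (545,283), all on the 1.25x picture. The side view agrees. I'll take a closer crop next.

Run:
```python
import cv2,numpy as np
t=cv2.imread("pics/top0.png")[178:253,190:450]; s=cv2.imread("pics/side0.png")[165:290,270:410]
c=np.zeros((600,780,3),np.uint8)
c[:225]=cv2.resize(t,None,fx=3,fy=3,interpolation=cv2.INTER_CUBIC)
c[225:,:420]=cv2.resize(s,None,fx=3,fy=3,interpolation=cv2.INTER_CUBIC)
cv2.imwrite("pics/crop0.png",c)
```

```text
(no output)
```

View pics/crop0.png

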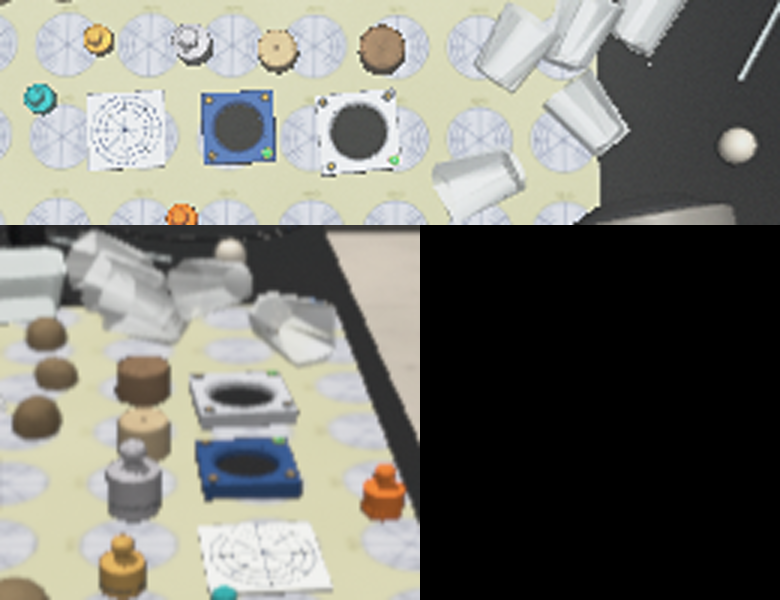

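Brown, pale, steel and brass lie left of the cups, with the bases and tile nearer the robot. The white ball is on the black bench at top px ~(436,226) and side px ~(347,174). Next I'll build masks and triangulate.

```bash
cat > h.py <<'E'
import numpy as np,cv2
from scipy.spatial.transform import Rotation as R
from plant import bot
C={n:bot.get_calibration(n) for n in("side","top")}
def KD(c):
    f=200/np.tan(np.radians(c["vfov"]/2))
    return np.array([[f,0,c["cx"]],[0,f,c["cy"]],[0,0,1.]]),np.array([c["k1"],0,0,0.])
def ray(n,p):
    c=C[n];K,D=KD(c); q=cv2.undistortPoints(np.array([[p]],float),K,D)[0,0]
    return c["eye"],R.from_euler("xyz",c["rotation"]).as_matrix()@np.array([*q,1])
def plane(n,p,z):
    e,d=ray(n,p); return e+d*(z-e[2])/d[2]
def tri(pt,ps):
    e1,d1=ray("top",pt);e2,d2=ray("side",ps)
    s=np.linalg.lstsq(np.c_[d1,-d2],e2-e1,rcond=None)[0]
    a,b=e1+d1*s[0],e2+d2*s[1]; return (a+b)/2,np.linalg.norm(a-b)
def proj(n,X):
    c=C[n];K,D=KD(c);M=R.from_euler("xyz",c["rotation"]).as_matrix().T
    return cv2.projectPoints(np.array([X],float),cv2.Rodrigues(M)[0],-M@c["eye"],K,D)[0][0,0]
def blob(img,box,lo,hi,hull=False):
    "centroid, area, bbox of the largest HSV-range blob in box x0,y0,x1,y1 (4x upsampled)"
    x0,y0,x1,y1=box; s=4
    a=cv2.resize(img[y0:y1,x0:x1],None,fx=s,fy=s,interpolation=cv2.INTER_LINEAR)
    m=cv2.inRange(cv2.cvtColor(a,cv2.COLOR_BGR2HSV),np.array(lo),np.array(hi))
    cs=cv2.findContours(m,cv2.RETR_EXTERNAL,cv2.CHAIN_APPROX_NONE)[0]
    if not cs: return None,0,None
    k=max(cs,key=cv2.contourArea)
    if hull:k=cv2.convexHull(k)
    M=cv2.moments(k); f=lambda u:(u+.5)/s-.5
    r=cv2.boundingRect(k)
    return np.array([f(M["m10"]/M["m00"])+x0,f(M["m01"]/M["m00"])+y0]),M["m00"]/s/s,(np.array(r)/s+[x0,y0,0,0]).round(1)
E
python3 - <<'E'
from h import *
t=cv2.imread("pics/top0.png");s=cv2.imread("pics/side0.png")
def hsv(i,p):return cv2.cvtColor(i,cv2.COLOR_BGR2HSV)[p[1],p[0]]
for n,p,q in[("brown",(317,194),(318,217)),("pale",(282,194),(318,236)),("steel",(253,194),(315,256)),("brass",(222,192),(311,283)),("ball",(436,226),(347,173)),("wfloor",(310,222),(350,222)),("nfloor",(269,220),(352,245)),("blue",(259,225),(340,252)),("paper",(300,205),(330,245)),("alu",(298,222),(336,223)),("tile",(225,210),(340,278))]:
    print(n,hsv(t,p),hsv(s,q))
E
```

```text
brown [ 16  80 149] [15 96 93]
pale [ 19  68 169] [ 19  74 128]
steel [120   7 155] [140   7 113]
brass [ 18  94 127] [ 19 141 130]
ball [ 36  11 233] [ 21  25 217]
wfloor [ 0  3 80] [90  6 46]
nfloor [30  3 81] [120   5  48]
blue [109 122 186] [108 147  87]
paper [ 30  39 217] [ 28  45 217]
alu [105   4 242] [113   5 219]
tile [105   4 239] [ 40   3 240]
```

Run:
```python
from h import *
t=cv2.imread("pics/top0.png");s=cv2.imread("pics/side0.png")
W=[5,55,40],[25,255,255]
spec={"brown":((303,180,333,208),*W,(305,205,332,227),*W,18),
"pale":((270,182,295,207),[5,50,40],[25,255,255],(306,225,331,246),[5,50,40],[25,255,255],18),
"steel":((243,180,267,205),[0,0,20],[180,28,185],(302,234,328,268),[0,0,20],[180,28,190],25),
"brass":((212,182,234,202),[5,70,40],[25,255,255],(300,264,324,296),[5,70,40],[25,255,255],17),
"ball":((424,214,448,240),[0,0,120],[180,60,255],(338,165,356,181),[0,8,150],[40,60,255],16),
"wfloor":((295,205,326,238),[0,0,0],[180,60,130],(330,210,368,233),[0,0,0],[180,60,100],8),
"nfloor":((255,205,284,236),[0,0,0],[180,60,130],(333,234,372,258),[0,0,0],[180,75,75],8),
"nplate":((250,204,288,240),[95,75,30],[125,255,255],(330,230,376,262),[95,60,20],[125,255,255],8),
"wplate":((288,204,330,240),[0,0,0],[180,22,255],(328,205,374,232),[0,0,0],[180,14,255],8),
"tile":((214,200,250,240),[0,0,225],[180,12,255],(328,262,384,292),[0,0,225],[180,12,255],5)}
for n,(b,l,h,b2,l2,h2,z) in spec.items():
    hu="plate" in n or n=="tile"
    p,a,r=blob(t,b,l,h,hu);q,a2,r2=blob(s,b2,l2,h2,hu)
    P,g=tri(p,q)
    print(n,p.round(1),round(a),r,"|",q.round(1),round(a2),r2,"| tri",P.round(1),"gap",g.round(1),"top@z",plane("top",p,z)[:2].round(1),"side@z",plane("side",q,z)[:2].round(1))
```

```text
brown [316.8 193.4] 165 [310.  186.2  14.8  15. ] | [317.3 217.1] 260 [308.8 209.2  17.8  17.8] | tri [525.4  42.2  15.6] gap 3.3 top@z [526.5  42. ] side@z [523.7  48.4]
pale [281.9 193.8] 126 [276.2 188.   13.   12.8] | [318.6 232.4] 210 [309.5 225.   17.5  18.5] | tri [520.4 162.8  25.4] gap 4.1 top@z [524.1 163.3] side@z [518.6 149. ]
steel [256.3 196.3] 36 [248.8 190.8  12.5   9.2] | [314.3 251.3] 393 [304.8 234.   19.8  31.2] | tri [521.6 252.1  16.4] gap 13.0 top@z [513.2 251.2] side@z [527.6 264.4]
brass [222.2 190.5] 71 [218.  185.8   9.5  10.5] | [310.3 279.3] 241 [303.  268.   15.5  22. ] | tri [534.3 372.   16.6] gap 1.2 top@z [534.8 371.9] side@z [533.7 372.8]
ball [435.7 225.8] 102 [430.2 220.8  12.   11.2] | [346.1 173.5] 55 [342.  169.8   9.2   8.2] | tri [ 416.1 -364.4   19.5] gap 0.9 top@z [ 416.2 -365.2] side@z [ 415.9 -375.5]
wfloor [309.1 221.5] 260 [300.2 212.8  18.8  18.2] | [350.  221.6] 92 [340.5 219.   20.    6.2] | tri [428.3  67.9  12.2] gap 0.5 top@z [429.2  68. ] side@z [427.5  58.9]
nfloor [269.1 220. ] 180 [262.  212.8  15.5  15.2] | [351.8 244.7] 81 [343.  242.   18.5   6.2] | tri [432.6 206.   11.3] gap 0.6 top@z [433.4 206.4] side@z [431.9 200.1]
nplate [269.  219.9] 555 [257.2 208.2  24.5  24.5] | [352.1 245.9] 615 [335.5 236.   34.8  20.5] | tri [432.6 206.8   8.3] gap 2.1 top@z [433.7 206.7] side@z [431.5 206.7]
wplate [308.4 222.1] 1082 [288. 207.  42.  30.] | [350.4 222.7] 561 [333.2 213.8  35.8  18.2] | tri [426.9  70.2   9.6] gap 0.6 top@z [426.9  70.3] side@z [427.   66.8]
tile [231.5 220.9] 651 [218.8 208.   26.5  27. ] | [357.1 275.1] 850 [336.2 264.   43.8  22.8] | tri [429.3 336.9   4.4] gap 0.8 top@z [429.7 336.8] side@z [429.  337.9]
```

>>> jog_arm:
  targets:
    - {"xyz": [0, 0, 0], "spin": 0.8}
    - {"xyz": [0, 0, 0], "spin": 0.8}
    - {"xyz": [0, 0, 0], "spin": 0.8}
    - {"xyz": [0, 0, 0], "spin": 0.78}
    - {"xyz": [0.525, -0.28, 0], "spin": 0}
    - {"xyz": [0.525, -0.28, 0], "spin": 0}
    - {"xyz": [0.525, -0.28, 0], "spin": 0}
    - {"xyz": [0.525, -0.28, 0], "spin": 0}
    - {"xyz": [0.525, -0.28, 0], "spin": 0}
    - {"xyz": [0.525, -0.28, 0], "spin": 0}
  gripper: 85

```text
time: 1.35
tool_pos: [417.2, -363.3, 199.8]
tcp_rot: [-3.141, 0.001, -0.0]
contact_force: [-0.0, -0.8, 0.1]
grip_width: 77.8
finger_force: 0.0
```

Run:
```python
from h import *
for n,p,q in [("steel knob/top",(254.3,192.7),(314.7,251)),("pale bbox",(282.3,194.2),(318.2,234.2))]:
    P,g=tri(p,q); print(n,P.round(1),g.round(1),[plane("top",p,z)[:2].round(1) for z in(18,30)])
print("pale from top brown-ref",plane("top",(282.1,193.9),18))
t=bot.capture("top"); cv2.imwrite("pics/top1.png",t)
p,a,r=blob(t,(424,214,448,240),[0,0,120],[180,60,255]);print("ball",p,a)
c=cv2.resize(t[178:253,205:335],(780,450),interpolation=cv2.INTER_CUBIC);cv2.imwrite("pics/crop1.png",c)
```

```text
steel knob/top [526.6 258.8  22.6] 0.3 [array([527.4, 259.5]), array([524.8, 257.7])]
pale bbox [520.9 162.   19.6] 2.9 [array([522.8, 162. ]), array([520.2, 161. ])]
pale from top brown-ref [523.82475435 162.74696047  18.        ]
ball [437.35081178 231.09694684] 362.5
```

View pics/crop1.png

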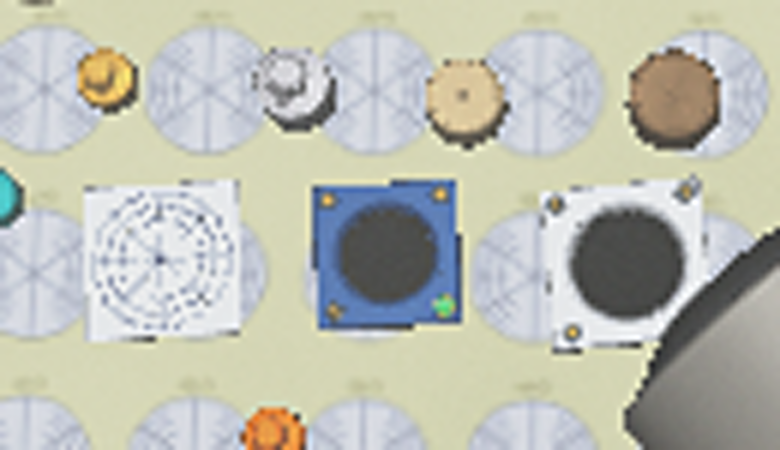

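Crop: brass (105,78), steel (294,87), pale dimple (463,96) and brown (676,97). The tile spokes cross at (160,260), and the floors are at (388,254) and (628,262). These agree with the triangulated points. I'm over the ball, so I'll descend now.

>>> jog_arm:
  targets:
    - {"xyz": [0, 0, 0.6], "spin": 0}
    - {"xyz": [0, 0, 0.6], "spin": 0}
    - {"xyz": [0, 0, 0.6], "spin": 0}
    - {"xyz": [0, 0, 0.4], "spin": 0}
    - {"xyz": [0, 0, 0.23], "spin": 0}
    - {"xyz": [0, 0, 0], "spin": 0}
    - {"xyz": [0, 0, 0], "spin": 0}
    - {"xyz": [0, 0, 0], "spin": 0}
    - {"xyz": [0, 0, 0], "spin": 0}
    - {"xyz": [0, 0, 0], "spin": 0}

```text
time: 2.65
tool_pos: [416.2, -364.5, 6.2]
tcp_rot: [3.141, -0.0, -0.0]
contact_force: [-0.6, -0.2, 0.7]
grip_width: 77.8
finger_force: 0.0
```

>>> jog_arm:
  targets:
    - {"xyz": [0, 0, 0], "spin": 0}
    - {"xyz": [0, 0, 0], "spin": 0}
    - {"xyz": [0, 0, 0], "spin": 0}
    - {"xyz": [0, 0, 0], "spin": 0}
    - {"xyz": [0, 0, 0], "spin": 0}
    - {"xyz": [0, 0, 0], "spin": 0}
    - {"xyz": [0, 0, 0], "spin": 0}
    - {"xyz": [0, 0, -0.3], "spin": 0}
    - {"xyz": [0, 0, -0.5], "spin": 0}
    - {"xyz": [0, 0, -0.6], "spin": 0}
  gripper: 0

```text
time: 3.9
tool_pos: [415.6, -363.9, 118.3]
tcp_rot: [-3.14, 0.001, -0.0]
contact_force: [1.1, -0.4, 0.1]
grip_width: 0.5
finger_force: 0.0
```

Missed: the fingers closed to 0.5 mm with no force. I'll look again.

Run:
```python
from h import *
t=bot.capture("top");s=bot.capture("side")
print(proj("top",[416,-364,120]),proj("side",[416,-364,120]),proj("side",[416,-364,17]),proj("top",[416,-364,17]))
c=np.zeros((600,800,3),np.uint8)
c[:,:400]=cv2.resize(t[150:300,370:470],(400,600)); c[:300,400:]=cv2.resize(s[130:205,300:400],(400,300)); cv2.imwrite("pics/c2.png",c)
```

```text
[443.4175443  221.15116285] [346.72872705 148.67425255] [346.21804269 174.16565374] [435.39916344 225.82084056]
```

View pics/c2.png

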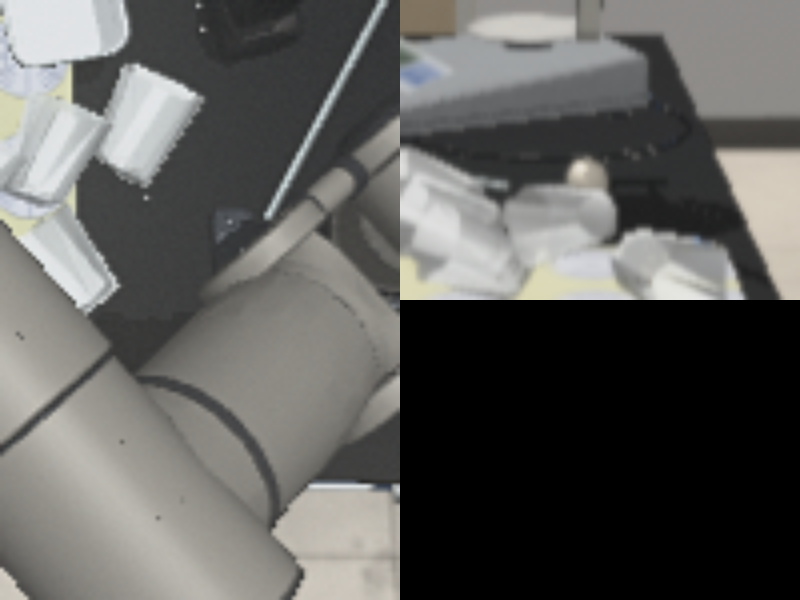

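The ball still stands at side px ~(346.7,173), unmoved, so I probably lifted before the fingers had closed. I'll retry with a full dwell.

>>> jog_arm:
  targets:
    - {"xyz": [0, 0, 0], "spin": 0}
    - {"xyz": [0, 0, 0], "spin": 0}
    - {"xyz": [0, 0, 0], "spin": 0}
    - {"xyz": [0, 0, 0], "spin": 0}
    - {"xyz": [0, 0, 0], "spin": 0}
    - {"xyz": [0, 0, 0], "spin": 0}
    - {"xyz": [0, 0, 0], "spin": 0}
    - {"xyz": [0, 0, 0], "spin": 0}
    - {"xyz": [0, 0, 0], "spin": 0}
    - {"xyz": [0, 0, 0], "spin": 0}
  gripper: 75

```text
time: 5.25
tool_pos: [416.1, -364.4, 117.7]
tcp_rot: [3.141, 0.0, -0.0]
contact_force: [0.3, 0.0, 0.9]
grip_width: 69.1
finger_force: 0.0
```

Run:
```python
from h import *
o=bot.get_obs();print(o["grip_width"],o["time"])
s=bot.capture("side");p,a,r=blob(s,(338,165,356,181),[0,8,150],[40,60,255]);print(p,a,r)
```

```text
69.07205858498935 5.25
[345.85830298 173.67908824] 51.46875 [341.8 170.    9.5   8. ]
```

>>> jog_arm:
  targets:
    - {"xyz": [0, 0, 0.6], "spin": 0}
    - {"xyz": [0, 0, 0.52], "spin": 0}
    - {"xyz": [0, 0, 0.3], "spin": 0}
    - {"xyz": [0, 0, 0], "spin": 0}
    - {"xyz": [0, 0, 0], "spin": 0}
    - {"xyz": [0, 0, 0], "spin": 0}
    - {"xyz": [0, 0, 0], "spin": 0}
    - {"xyz": [0, 0, 0], "spin": 0}
    - {"xyz": [0, 0, 0], "spin": 0}
    - {"xyz": [0, 0, 0], "spin": 0}
  gripper: 0

```text
time: 6.55
tool_pos: [417.1, -365.2, 6.4]
tcp_rot: [3.139, -0.003, -0.0]
contact_force: [-0.5, 1.9, 10.1]
grip_width: 0.4
finger_force: 5.6
```

I set the close at the start of the descent, so the fingers shut early. I'll lift, open and look for the ball.

>>> jog_arm:
  targets:
    - {"xyz": [0, 0, -0.3], "spin": 0}
    - {"xyz": [0, 0, -0.6], "spin": 0}
    - {"xyz": [0, 0, -0.6], "spin": 0}
    - {"xyz": [0, 0, 0], "spin": 0}
    - {"xyz": [0, 0, 0], "spin": 0}
    - {"xyz": [0, 0, 0], "spin": 0}
    - {"xyz": [0, 0, 0], "spin": 0}
    - {"xyz": [0, 0, 0], "spin": 0}
    - {"xyz": [0, 0, 0], "spin": 0}
    - {"xyz": [0, 0, 0], "spin": 0}

```text
time: 7.8
tool_pos: [416.1, -364.4, 124.0]
tcp_rot: [-3.142, 0.0, -0.0]
contact_force: [0.0, -0.7, -0.4]
grip_width: 0.4
finger_force: 0.0
```

Run:
```python
from h import *
o=bot.get_obs();print(o["grip_width"],o["tool_pos"],o["finger_force"])
t=bot.capture("top");s=bot.capture("side");p,a,r=blob(s,(320,160,370,190),[5,8,150],[35,60,255]);print(p,a,r)
c=np.zeros((600,800,3),np.uint8)
c[:,:400]=cv2.resize(t[150:300,370:470],(400,600)); c[:300,400:]=cv2.resize(s[130:205,300:400],(400,300)); cv2.imwrite("pics/c3.png",c)
```

```text
0.4393473837973747 [ 416.10272472 -364.37480863  124.04643422] 0.0
[345.7518879  173.75119655] 48.96875 [341.8 170.    9.5   8. ]
```

View pics/c3.png

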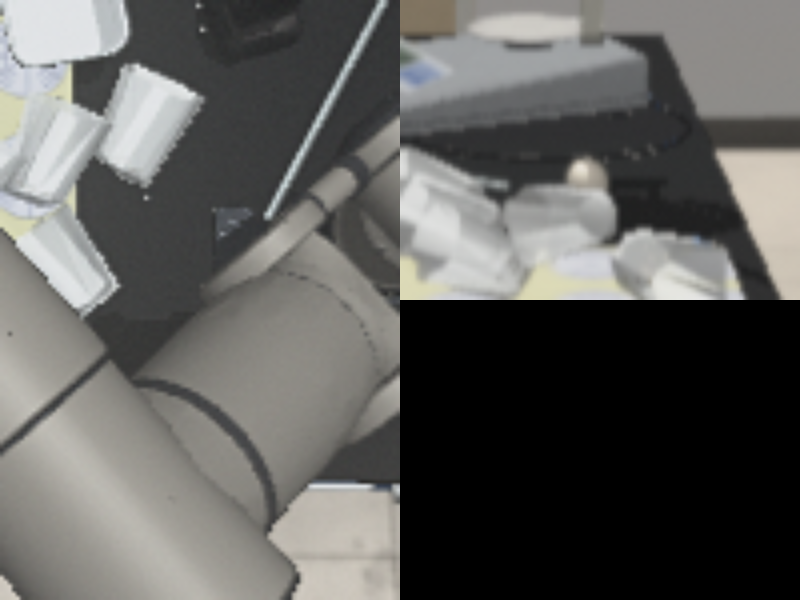

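The ball hasn't moved. In the side view the fingertip shows at about px (347,139), but a TCP at z=124 should project to about (347,148). So the real tip may be about 30 mm higher than reported. I'll measure that.

Run:
```python
from h import *
s=bot.capture("side")
print([proj("side",[416,-364,z]).round(1) for z in(124,154,190)])
d=cv2.resize(s[90:190,300:400],(600,600),interpolation=cv2.INTER_NEAREST);cv2.imwrite("pics/c4.png",d)
print(s[125:152,347].tolist())
```

```text
[array([346.7, 147.7]), array([346.9, 140. ]), array([347.1, 130.5])]
[[128, 135, 137], [128, 135, 137], [127, 135, 136], [125, 133, 135], [124, 132, 134], [123, 131, 133], [124, 131, 133], [124, 131, 133], [123, 131, 133], [124, 132, 133], [124, 131, 133], [123, 131, 133], [122, 129, 131], [112, 119, 120], [98, 105, 106], [93, 97, 98], [130, 130, 127], [160, 158, 156], [163, 161, 159], [164, 162, 160], [161, 159, 158], [150, 148, 146], [132, 130, 129], [115, 113, 112], [106, 104, 102], [103, 101, 100], [103, 100, 99]]
```

View pics/c4.png

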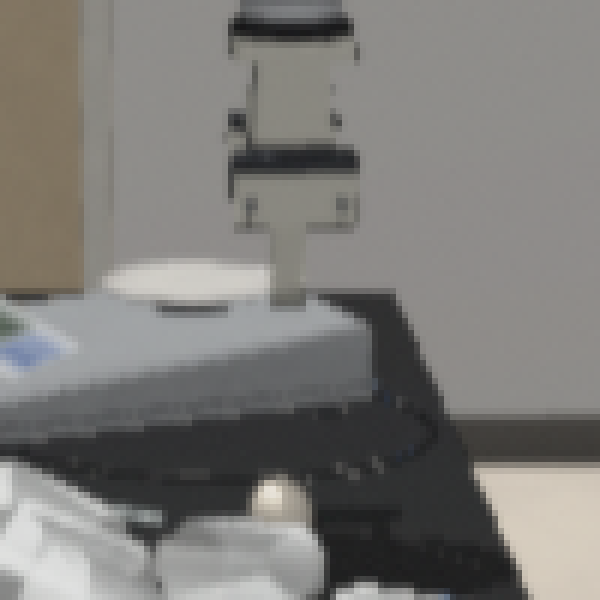

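The tip appears at px (347.5,141), i.e. z≈150, while 124 is reported. My earlier press on the ball's top (34 mm) read 6.4. Both point to the true tip being about 27 mm above the reading. I'll open and go lower in stages.

>>> jog_arm:
  targets:
    - {"xyz": [0.04, 0, 0], "spin": 0}
    - {"xyz": [0, 0, 0], "spin": 0}
    - {"xyz": [0, 0, 0], "spin": 0}
    - {"xyz": [0, 0, 0], "spin": 0}
    - {"xyz": [0, 0, 0], "spin": 0}
    - {"xyz": [0, 0, 0.4], "spin": 0}
    - {"xyz": [0, 0, 0.5], "spin": 0}
    - {"xyz": [0, 0, 0.4], "spin": 0}
    - {"xyz": [0, 0, 0.3], "spin": 0}
    - {"xyz": [0, 0, 0], "spin": 0}
  gripper: 80

```text
time: 9.2
tool_pos: [418.3, -363.4, -5.4]
tcp_rot: [-3.139, 0.003, -0.0]
contact_force: [-0.2, -0.5, -0.1]
grip_width: 73.0
finger_force: 0.0
```

Run:
```python
from h import *
o=bot.get_obs();print(o["grip_width"],o["tool_pos"],o["contact_force"])
s=bot.capture("side");cv2.imwrite("pics/s5.png",s)
cv2.imwrite("pics/c5.png",cv2.resize(s[120:190,310:380],(560,560),interpolation=cv2.INTER_NEAREST))
```

```text
73.03497912250054 [ 418.34286181 -363.35699084   -5.44483372] [-0.19035883 -0.53903431 -0.09987679]
```

View pics/c5.png

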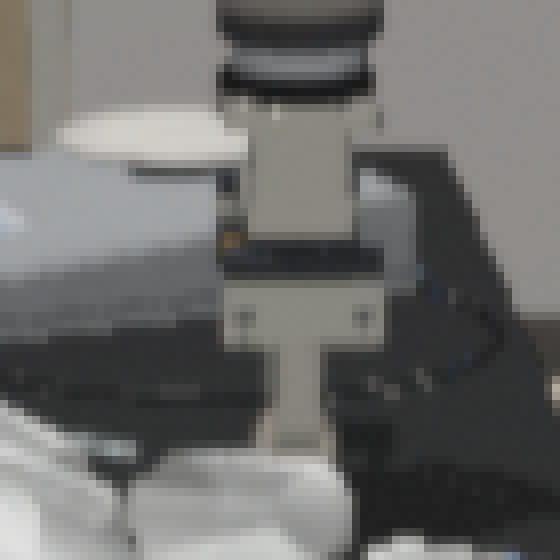

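No contact at a reading of −5.4, so the offset is confirmed. The finger column (~347) is centred on the ball (342–352). I'll go 15 mm lower, then close.

>>> jog_arm:
  targets:
    - {"xyz": [0, 0, 0.09], "spin": 0}
    - {"xyz": [0, 0, 0.09], "spin": 0}
    - {"xyz": [0, 0, 0], "spin": 0}
    - {"xyz": [0, 0, 0], "spin": 0}
    - {"xyz": [0, 0, 0], "spin": 0}
    - {"xyz": [0, 0, 0], "spin": 0}
    - {"xyz": [0, 0, 0], "spin": 0}
    - {"xyz": [0, 0, 0], "spin": 0}
    - {"xyz": [0, 0, 0], "spin": 0}
    - {"xyz": [0, 0, 0], "spin": 0}

```text
time: 10.5
tool_pos: [419.3, -364.4, -18.3]
tcp_rot: [3.141, -0.0, -0.0]
contact_force: [-1.3, -0.4, 0.0]
grip_width: 73.6
finger_force: 0.0
```

>>> jog_arm:
  targets:
    - {"xyz": [0, 0, 0], "spin": 0}
    - {"xyz": [0, 0, 0], "spin": 0}
    - {"xyz": [0, 0, 0], "spin": 0}
    - {"xyz": [0, 0, 0], "spin": 0}
    - {"xyz": [0, 0, 0], "spin": 0}
    - {"xyz": [0, 0, 0], "spin": 0}
    - {"xyz": [0, 0, 0], "spin": 0}
    - {"xyz": [0, 0, 0], "spin": 0}
    - {"xyz": [0, 0, 0], "spin": 0}
    - {"xyz": [0, 0, 0], "spin": 0}
  gripper: 0

```text
time: 11.75
tool_pos: [419.3, -364.4, -18.3]
tcp_rot: [3.142, 0.0, -0.0]
contact_force: [-0.3, 0.7, 0.8]
grip_width: 38.2
finger_force: 30.0
```

>>> jog_arm:
  targets:
    - {"xyz": [0, 0, -0.3], "spin": 0}
    - {"xyz": [0, 0, -0.5], "spin": 0}
    - {"xyz": [0, 0, -0.6], "spin": 0}
    - {"xyz": [0, 0, -0.4], "spin": 0}
    - {"xyz": [0, -0.4, 0], "spin": 0}
    - {"xyz": [0, -0.7, 0], "spin": 0}
    - {"xyz": [0, -0.7, 0], "spin": 0}
    - {"xyz": [0, -0.7, 0], "spin": 0}
    - {"xyz": [0, -0.7, 0], "spin": 0}
    - {"xyz": [0, -0.7, 0], "spin": 0}

```text
time: 13.0
tool_pos: [419.2, -50.8, 125.9]
tcp_rot: [3.141, -0.001, -0.001]
contact_force: [1.2, 0.1, -0.1]
grip_width: 38.0
finger_force: 30.0
```

>>> jog_arm:
  targets:
    - {"xyz": [0, -0.7, 0], "spin": 0}
    - {"xyz": [0, -0.7, 0], "spin": 0}
    - {"xyz": [0, -0.7, 0], "spin": 0}
    - {"xyz": [0, -0.7, 0], "spin": 0}
    - {"xyz": [0, -0.7, 0], "spin": 0}
    - {"xyz": [0.05, -0.7, 0], "spin": 0}
    - {"xyz": [0.05, -0.57, 0], "spin": 0}
    - {"xyz": [0, -0.1, 0], "spin": 0}
    - {"xyz": [0, 0, 0], "spin": 0}
    - {"xyz": [0, 0, 0], "spin": 0}

```text
time: 14.25
tool_pos: [427.4, 335.9, 125.6]
tcp_rot: [3.141, 0.0, -0.001]
contact_force: [0.8, -0.1, -1.1]
grip_width: 38.8
finger_force: 30.0
```

Run:
```python
from h import *
o=bot.get_obs();print(o["grip_width"],o["tool_pos"],o["finger_force"])
t=bot.capture("top");s=bot.capture("side")
for dz in (0,27): print(proj("side",o["tool_pos"]+[0,0,dz]),proj("top",o["tool_pos"]+[0,0,dz]))
c=np.zeros((600,800,3),np.uint8)
c[:,:]=cv2.resize(s[160:310,280:480],(800,600));cv2.imwrite("pics/c6.png",c)
cv2.imwrite("pics/s6.png",s);cv2.imwrite("pics/t6.png",t)
```

```text
38.7533164039993 [427.42347876 335.88536427 125.6348229 ] 29.965823000238743
[359.41981055 226.6536921 ] [224.54705437 215.77930886]
[359.8247623  215.19343998] [222.78270158 214.34862075]
```

View pics/c6.png

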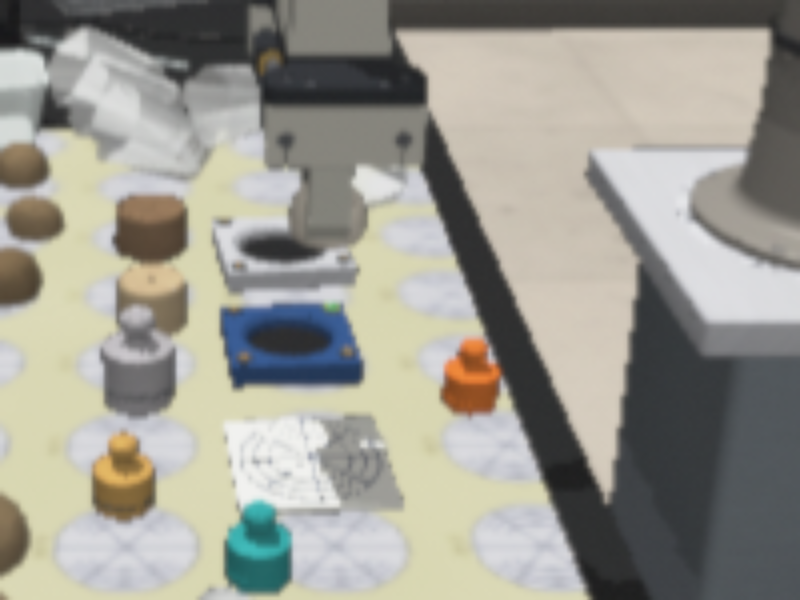

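The finger column shows at px ~362.9 where 359.6 is expected, so the tool sits about 6 mm nearer the robot in x than reported. I'll shift +x 7 mm, lower to just above the tile, and look.

>>> jog_arm:
  targets:
    - {"xyz": [0.09, 0, 0.3], "spin": 0}
    - {"xyz": [0, 0, 0.5], "spin": 0}
    - {"xyz": [0, 0, 0.5], "spin": 0}
    - {"xyz": [0, 0, 0.25], "spin": 0}
    - {"xyz": [0, 0, 0], "spin": 0}
    - {"xyz": [0, 0, 0], "spin": 0}
    - {"xyz": [0, 0, 0], "spin": 0}
    - {"xyz": [0, 0, 0], "spin": 0}
    - {"xyz": [0, 0, 0], "spin": 0}
    - {"xyz": [0, 0, 0], "spin": 0}

```text
time: 15.6
tool_pos: [434.7, 337.2, 1.8]
tcp_rot: [-3.142, -0.0, -0.0]
contact_force: [0.5, 0.4, -0.4]
grip_width: 38.5
finger_force: 30.0
```

Run:
```python
from h import *
o=bot.get_obs();print(o["grip_width"],o["tool_pos"],o["finger_force"])
t=bot.capture("top");s=bot.capture("side")
T=np.array([429.3,337,6]);print("tile",proj("side",T)); x,y,z=o["tool_pos"]
print("near tip",proj("side",[x,y+38,z+27]),"c",proj("side",[x,y,z+27]))
c=np.zeros((600,800,3),np.uint8)
c[:300]=cv2.resize(s[225:300,300:500],(800,300));c[300:]=cv2.resize(t[180:255,170:370],(800,300));cv2.imwrite("pics/c7.png",c)
cv2.imwrite("pics/s7.png",s);cv2.imwrite("pics/t7.png",t)
```

```text
38.45958853052516 [434.68312733 337.24408875   1.81778229] 29.966020565625513
tile [356.96536896 274.47652649]
near tip [356.19754837 275.25130831] c [354.86769227 265.84288596]
```

View pics/c7.png

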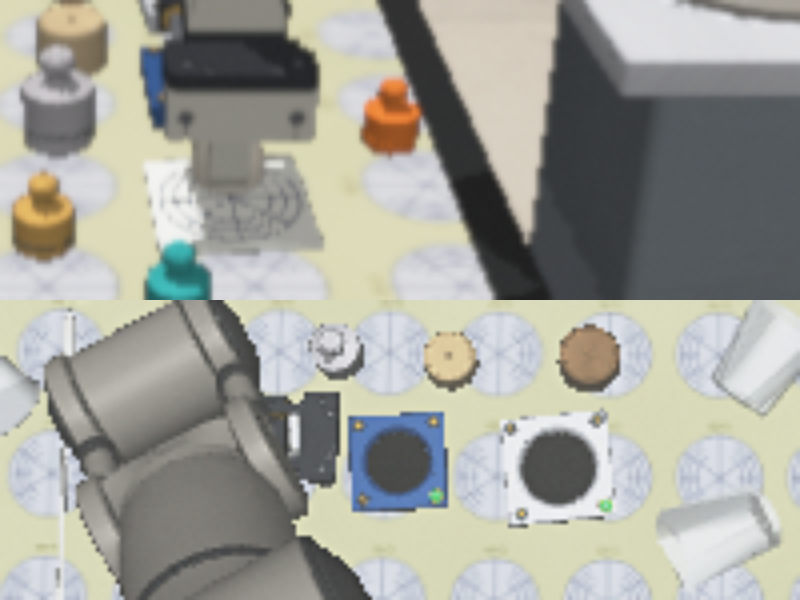

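Side: the ball and fingers are centred at column ~356.7 against the tile's 357, so x is good. Top: the gripper body's right end shows at px (255,214.8). I'll check y from that.

Run:
```python
from h import *
for z in(80,95,110,125,140): print(z,[plane("top",p,z)[:2].round(1) for p in((254.8,202.9),(254.8,221.3))])
for y in(317,327,337,347): print(y,[(z,proj("side",[430,y+18,z])[1].round(1)) for z in(6,14,22)], "tip",[(o,proj("side",[430,y+38,1.8+o])[1].round(1)) for o in(27,35)])
t=cv2.cvtColor(cv2.imread("pics/t7.png"),cv2.COLOR_BGR2GRAY)
print(t[208,236:262],t[212,236:262],t[216,236:262])
s=cv2.cvtColor(cv2.imread("pics/s7.png"),cv2.COLOR_BGR2GRAY)
for r in(262,265,268,270,272): print(r,s[r,344:372])
print(s[255:285,357])
```

```text
80 [array([479.1, 247.3]), array([417.3, 245.1])]
95 [array([476.1, 245.1]), array([415. , 242.9])]
110 [array([473.2, 242.9]), array([412.7, 240.7])]
125 [array([470.2, 240.7]), array([410.3, 238.5])]
140 [array([467.3, 238.5]), array([408. , 236.3])]
317 [(6, np.float64(274.0)), (14, np.float64(271.0)), (22, np.float64(267.9))] tip [(27, np.float64(270.1)), (35, np.float64(267.0))]
327 [(6, np.float64(276.4)), (14, np.float64(273.4)), (22, np.float64(270.3))] tip [(27, np.float64(272.6)), (35, np.float64(269.5))]
337 [(6, np.float64(279.0)), (14, np.float64(275.9)), (22, np.float64(272.8))] tip [(27, np.float64(275.2)), (35, np.float64(272.0))]
347 [(6, np.float64(281.5)), (14, np.float64(278.4)), (22, np.float64(275.3))] tip [(27, np.float64(277.8)), (35, np.float64(274.6))]
[ 78  83  91  91  80  77 111 159 115  84  89  88  89  90  89  82 155  96
  62 227 220 217 220 220 219 219] [ 86 111 100  87  89  52 158 246 219  78  85  87  88  88  91  88  90  88
  51 229 227 100  95 109  94 122] [187 101  83  90  82  54 133 250 218  79  86  88  90  85  90  90  88 103
  54 227 226  98 121 122 124  99]
262 [215 216 215 208 125 126 136 130 113 129 131 131 132 132 132 132 132 132
 139 147 141 141 207 212 212 213 213 213]
265 [231 232 227 198 128 124 131 126 120 131 132 132 131 132 132 131 132 133
 138 146 139 138 182 209 212 212 207 164]
268 [232 229 173 153 124 120 125 121 122 130 130 131 131 131 131 131 131 130
 131 136 131 126 137 154 145 146 156 158]
270 [229 223 225 165 125 124 119 117 110 111 111 111 112 112 112 111 109 113
 129 129 127 134 156 157 147 149 155 144]
272 [232 242 239 163 161 158 144 138 126 132 129 131 131 130 132 132 132 132
 138 144 155 155 146 155 158 154 129 153]
[135 135 136 135 135 133 132 132 132 131 132 131 132 131 123 112 120 130
 114 101 130 152 154 154 145 142 147 144 156 151]
```

Body end at y≈242 puts the tool centre at y≈337. The finger column agrees with the reported x, with the ball held about 3 mm off the pad centre, so the ball is over the tile. By the pick-up reading (−18.3 for foot at 0) I need a reading of about −12.3, so I'll go down 14 mm and release.

>>> jog_arm:
  targets:
    - {"xyz": [0, 0, 0.07], "spin": 0}
    - {"xyz": [0, 0, 0.05], "spin": 0}
    - {"xyz": [0, 0, 0.03], "spin": 0}
    - {"xyz": [0, 0, 0.025], "spin": 0}
    - {"xyz": [0, 0, 0], "spin": 0}
    - {"xyz": [0, 0, 0], "spin": 0}
    - {"xyz": [0, 0, 0], "spin": 0}
    - {"xyz": [0, 0, 0], "spin": 0}
    - {"xyz": [0, 0, 0], "spin": 0}
    - {"xyz": [0, 0, 0], "spin": 0}

```text
time: 16.95
tool_pos: [434.7, 337.2, -12.3]
tcp_rot: [3.142, -0.0, -0.0]
contact_force: [-0.4, -0.8, 0.8]
grip_width: 38.3
finger_force: 30.0
```

>>> jog_arm:
  targets:
    - {"xyz": [0, 0, 0], "spin": 0}
    - {"xyz": [0, 0, 0], "spin": 0}
    - {"xyz": [0, 0, 0], "spin": 0}
    - {"xyz": [0, 0, 0], "spin": 0}
    - {"xyz": [0, 0, 0], "spin": 0}
    - {"xyz": [0, 0, 0], "spin": 0}
    - {"xyz": [0, 0, -0.2], "spin": 0}
    - {"xyz": [0, 0, -0.5], "spin": 0}
    - {"xyz": [0, 0, -0.6], "spin": 0}
    - {"xyz": [0, 0, -0.3], "spin": 0}
  gripper: 80

```text
time: 18.2
tool_pos: [435.7, 337.9, 119.7]
tcp_rot: [-3.139, -0.004, -0.0]
contact_force: [1.3, 0.1, -0.1]
grip_width: 73.5
finger_force: 0.0
```

>>> jog_arm:
  targets:
    - {"xyz": [0.16, 0.5, 0], "spin": 0}
    - {"xyz": [0.16, 0.5, 0], "spin": 0}
    - {"xyz": [0.16, 0.5, 0], "spin": 0}
    - {"xyz": [0.16, 0.5, 0], "spin": 0}
    - {"xyz": [0.16, 0.5, 0], "spin": 0}
    - {"xyz": [0.16, 0.5, 0], "spin": 0}
    - {"xyz": [0.15, 0.5, 0], "spin": 0}
    - {"xyz": [0, 0.19, 0], "spin": 0}
    - {"xyz": [0, 0, 0], "spin": 0}
    - {"xyz": [0, 0, 0], "spin": 0}
  gripper: 85

```text
time: 19.45
tool_pos: [523.0, 43.1, 116.0]
tcp_rot: [-3.141, -0.0, 0.001]
contact_force: [-1.3, 0.8, 0.3]
grip_width: 78.2
finger_force: 0.0
```

Run:
```python
from h import *
o=bot.get_obs();print(o["grip_width"],o["tool_pos"])
t=bot.capture("top");s=bot.capture("side");cv2.imwrite("pics/s8.png",s);cv2.imwrite("pics/t8.png",t)
c=np.zeros((600,800,3),np.uint8)
c[:,:400]=cv2.resize(s[195:295,300:400],(400,400)).repeat(1,0) if 0 else cv2.resize(s[180:300,300:380],(400,600));c[:400,400:]=cv2.resize(t[200:240,212:252],(400,400));cv2.imwrite("pics/c8.png",c)
```

```text
78.16019657931824 [523.01895163  43.12363478 116.00710907]
```

View pics/c8.png

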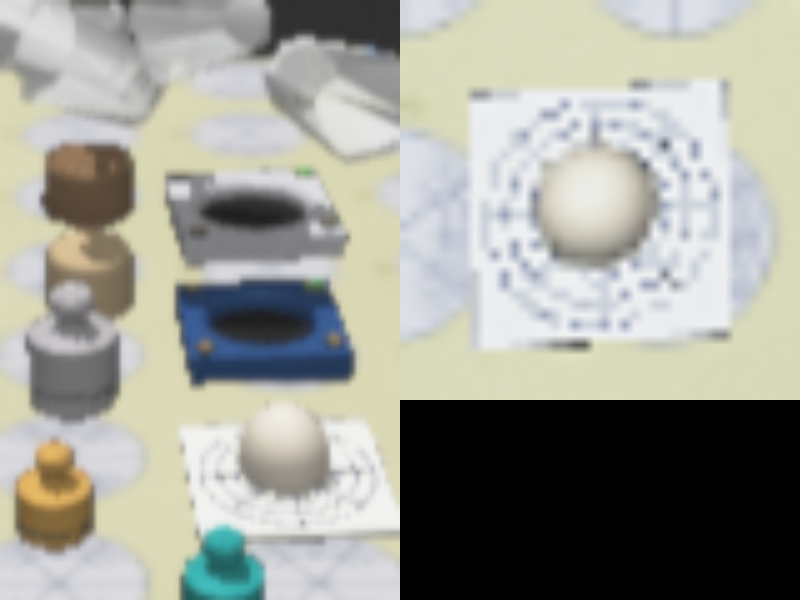

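The ball sits foot down near the tile middle: crop (595,205) against the spokes at (600,214). I have three views left, so from here I'll rely on numbers.

Run:
```python
from h import *
t=cv2.imread("pics/t8.png");s=cv2.imread("pics/s8.png")
p,a,r=blob(t,(222,211,244,231),[10,12,60],[35,90,255]);q,a2,r2=blob(s,(343,258,370,281),[8,14,60],[35,90,255])
print(p,a,r,q,a2,r2,tri(p,q))
# gripper in side: rows of the column profile around expected
o=bot.get_obs()["tool_pos"]; x,y,z=o
w=78.2/2+19
for dz in(0,27,36): print(dz,proj("side",[x,y+w,z+dz]),proj("side",[x,y+w-10,z+dz]))
g=cv2.cvtColor(s,cv2.COLOR_BGR2GRAY)
for r in range(160,206,2): print(r,g[r,296:340:1])
```

```text
[231.09038342 219.98097123] 100.65625 [226.  214.5  11.8  11.8] [356.11627528 266.36296614] 391.90625 [343.  258.   27.   20.8] (array([430.67889799, 334.11268934,  25.32797427]), np.float64(1.7452120389624093))
0 [316.88773898 192.48227607] [316.95033889 191.19909377]
27 [316.78419284 183.14665837] [316.84831885 181.93374524]
36 [316.74919278 179.99312936] [316.81383887 178.80430306]
160 [ 83  91  97  98  94  91 100 136 134 129 106 130 133 134 134 134 134 134
 134 134 134 134 134 135 134 134 134 134 134 134 129 106 130 133 129  89
  58  53  52  52  51  52  53  52]
162 [ 88  79  84  86  91  94  96 107 114 115 105 115 109 108 108 108 110 122
 129 130 130 129 130 130 131 126 111 109 108 108 105  85 105 108 105  66
  49  48  49  48  49  48  47  47]
164 [ 52  51  52  48  52  54  54  49  46  53  53  52  49  49  48  50  60 103
 128 130 131 130 131 130 129 118  62  49  49  49  49  48  50  49  49  48
  47  47  48  47  48  47  48  47]
166 [ 52  58  53  65  96  97  89  62  51  41  41  41  42  43  44  51  64  93
 128 131 131 131 131 131 131 125  65  48  48  49  49  48  48  48  49  49
  49  49  
[... 2819 characters left out ...]
0 173 158 158 177 194 206 208 209 207 208
 209 209 210 211 211 208 204 202 200 198 191 187 191 188 174 173 161 140
 162 203 213 214 214 212 213 212]
200 [214 214 215 215 214 214 214 213 203 191 196 210 211 212 210 206 210 210
 207 205 207 205 204 206 206 208 208 204 192 193 194 196 193 174 148 169
 203 214 214 214 214 214 214 213]
202 [214 214 214 213 213 214 213 213 212 213 213 213 211 210 209 207 197 187
 187 178 182 179 180 183 182 185 183 188 194 193 195 190 184 175 184 210
 213 213 214 213 214 214 214 213]
204 [213 214 214 213 214 213 213 212 212 210 210 210 209 210 207 204 205 206
 206 204 204 203 202 194 191 180 176 168 159 149 151 164 176 196 211 212
 213 212 212 212 212 212 210 210]
```

The tip is at row ~181, columns 313–321, so the z offset is about 30 and x agrees. The ball is at (430.7,334) against the tile at (429.3,337), which is fine. Now grasping brown at a reading of −14.

>>> jog_arm:
  targets:
    - {"xyz": [0, 0, 0.4], "spin": 0}
    - {"xyz": [0, 0, 0.6], "spin": 0}
    - {"xyz": [0, 0, 0.4], "spin": 0}
    - {"xyz": [0, 0, 0.22], "spin": 0}
    - {"xyz": [0, 0, 0], "spin": 0}
    - {"xyz": [0, 0, 0], "spin": 0}
    - {"xyz": [0, 0, 0], "spin": 0}
    - {"xyz": [0, 0, 0], "spin": 0}
    - {"xyz": [0, 0, 0], "spin": 0}
    - {"xyz": [0, 0, 0], "spin": 0}

```text
time: 20.8
tool_pos: [523.4, 41.9, -13.8]
tcp_rot: [3.141, -0.0, -0.0]
contact_force: [-0.4, 0.6, -0.1]
grip_width: 78.0
finger_force: 0.0
```

>>> jog_arm:
  targets:
    - {"xyz": [0, 0, 0], "spin": 0}
    - {"xyz": [0, 0, 0], "spin": 0}
    - {"xyz": [0, 0, 0], "spin": 0}
    - {"xyz": [0, 0, 0], "spin": 0}
    - {"xyz": [0, 0, 0], "spin": 0}
    - {"xyz": [0, 0, 0], "spin": 0}
    - {"xyz": [0, 0, 0], "spin": 0}
    - {"xyz": [0, 0, 0], "spin": 0}
    - {"xyz": [0, 0, 0], "spin": 0}
    - {"xyz": [0, 0, 0], "spin": 0}
  gripper: 0

```text
time: 22.05
tool_pos: [523.4, 42.0, -13.9]
tcp_rot: [3.141, 0.0, -0.0]
contact_force: [0.4, 0.3, -1.4]
grip_width: 51.5
finger_force: 29.9
```

>>> jog_arm:
  targets:
    - {"xyz": [0, 0, -0.2], "spin": 0}
    - {"xyz": [0, 0, -0.3], "spin": 0}
    - {"xyz": [0, 0, -0.25], "spin": 0}
    - {"xyz": [-0.3, -0.1, 0], "spin": 0}
    - {"xyz": [-0.4, -0.1, 0], "spin": 0}
    - {"xyz": [-0.3, -0.1, 0], "spin": 0}
    - {"xyz": [-0.19, -0.025, 0], "spin": 0}
    - {"xyz": [0, 0, 0], "spin": 0}
    - {"xyz": [0, 0, 0], "spin": 0}
    - {"xyz": [0, 0, 0], "spin": 0}

```text
time: 23.3
tool_pos: [429.1, 67.8, 46.3]
tcp_rot: [3.141, -0.001, -0.0]
contact_force: [0.4, -1.1, -0.1]
grip_width: 51.7
finger_force: 29.9
```

Run:
```python
from h import *
o=bot.get_obs();print(o["grip_width"],o["tool_pos"]); x,y,z=o["tool_pos"]
t=bot.capture("top");s=bot.capture("side");cv2.imwrite("pics/s9.png",s);cv2.imwrite("pics/t9.png",t)
print("cake expect",proj("side",[x,y,60+18]),"base",proj("side",[428.3,68,12]),"neartip",proj("side",[x,y+47,z+30]))
q,a,r=blob(s,(325,180,380,230),[5,70,20],[25,255,160]);print(q,a,r)
g=cv2.cvtColor(s,cv2.COLOR_BGR2GRAY)
for rr in range(180,222,3): print(rr,g[rr,332:374])
```

```text
51.65824868856842 [429.09852977  67.84879329  46.31963599]
cake expect [350.20008562 200.63996582] base [349.96183695 221.65680621] neartip [351.2791591  207.62415921]
[347.91143567 201.0077688 ] 100.5625 [341.5 193.2  17.5  15.2]
180 [128 128 123 125 133 142 140  88 101 103  99  99  99  99  99  99 100  99
  99 100  99 104 103 104 104 104 104 104 104 104 104 104 104 103 104 104
 103  59  48  48  48  49]
183 [158 158 158 157 158 161 156  94 129 134 133 133 133 134 134 134 134 134
 134 134 134 134 134 134 134 134 134 134 134 134 134 134 132 133 134 131
 101  58  49  49  49  49]
186 [161 161 161 160 161 165 167 161 138 128  88  82  90 130 134 134 133 134
 134 134 134 134 134 134 133 134 134 134 134 134 129  92  73  89 130 128
  74  50  48  48  49  49]
189 [196 197 199 200 200 196 193 186 142 134 133 125 132 134 133 134 134 134
 133 134 134 134 133 134 133 134 132 133 133 133 134 131 118 131 134 140
 168 128 130 141 136 131]
192 [187 191 200 206 204 196 193 194 194 192 183 183 155 134 124  88 102 128
 130 130 130 130 130 129 131 166 170 173 172 175 172 171 170 169 161 146
 139 139 140 14
[... 894 characters left out ...]
 [212 212 212 212 212 212 212 211 211 209 207 204 199 199 200 199 197 190
 161 193 198 200 199 198 200 207 210 211 211 212 212 212 209 190 172 183
 201 212 207 202 193 185]
213 [211 210 209 209 209 209 211 213 212 213 212 212 212 212 211 209 205 206
 206 202 177 174 177 178 177 178 175 172 173 172 180 207 212 212 212 212
 211 206 210 211 211 211]
216 [211 200 190 174 175 183 218 221 220 216 213 207 200 170 172 163 155 155
 157 158 152 148 147 142 139 138 136 133 132 132 132 138 174 209 213 213
 212 212 212 212 211 211]
219 [204 141 199 221 222 219 195 181 155 137 111 106 102 100  85  73  71  72
  71  72  84  87  97 100 100 108 116 119 124 126 129 132 131 139 205 213
 213 213 211 207 205 206]
```

The cake's column centre is 350.0 against the base's 349.96, so it's aligned. I'll lower it into the recess.

>>> jog_arm:
  targets:
    - {"xyz": [0, 0, 0.2], "spin": 0}
    - {"xyz": [0, 0, 0.2], "spin": 0}
    - {"xyz": [0, 0, 0.1], "spin": 0}
    - {"xyz": [0, 0, 0.05], "spin": 0}
    - {"xyz": [0, 0, 0.05], "spin": 0}
    - {"xyz": [0, 0, 0.04], "spin": 0}
    - {"xyz": [0, 0, 0.03], "spin": 0}
    - {"xyz": [0, 0, 0], "spin": 0}
    - {"xyz": [0, 0, 0], "spin": 0}
    - {"xyz": [0, 0, 0], "spin": 0}

```text
time: 24.65
tool_pos: [428.3, 68.0, -7.4]
tcp_rot: [3.141, -0.0, -0.0]
contact_force: [-0.2, -0.2, -0.6]
grip_width: 51.6
finger_force: 29.9
```

>>> jog_arm:
  targets:
    - {"xyz": [0, 0, 0], "spin": 0}
    - {"xyz": [0, 0, 0], "spin": 0}
    - {"xyz": [0, 0, 0], "spin": 0}
    - {"xyz": [0, 0, 0], "spin": 0}
    - {"xyz": [0, 0, 0], "spin": 0}
    - {"xyz": [0, 0, -0.2], "spin": 0}
    - {"xyz": [0, 0, -0.4], "spin": 0}
    - {"xyz": [0, 0, -0.5], "spin": 0}
    - {"xyz": [0.3, -0.3, 0], "spin": 0}
    - {"xyz": [0.4, -0.4, 0], "spin": 0}
  gripper: 78

```text
time: 25.9
tool_pos: [485.0, 124.2, 81.4]
tcp_rot: [3.141, -0.001, -0.002]
contact_force: [0.8, -0.9, 0.1]
grip_width: 71.9
finger_force: 0.0
```

>>> jog_arm:
  targets:
    - {"xyz": [0.3, -0.3, 0], "spin": 0}
    - {"xyz": [0.14, -0.17, 0], "spin": 0}
    - {"xyz": [0, 0, 0], "spin": 0}
    - {"xyz": [0, 0, 0], "spin": 0}
    - {"xyz": [0, 0, 0.4], "spin": 0}
    - {"xyz": [0, 0, 0.4], "spin": 0}
    - {"xyz": [0, 0, 0.25], "spin": 0}
    - {"xyz": [0, 0, 0.14], "spin": 0}
    - {"xyz": [0, 0, 0], "spin": 0}
    - {"xyz": [0, 0, 0], "spin": 0}

```text
time: 27.15
tool_pos: [520.0, 161.5, -13.8]
tcp_rot: [-3.141, -0.002, -0.0]
contact_force: [0.9, 1.0, 0.5]
grip_width: 71.9
finger_force: 0.0
```

Run:
```python
from h import *
o=bot.get_obs();print(o["grip_width"],o["tool_pos"]); x,y,z=o["tool_pos"]
t=bot.capture("top");s=bot.capture("side");cv2.imwrite("pics/s10.png",s);cv2.imwrite("pics/t10.png",t)
g=cv2.cvtColor(s,cv2.COLOR_BGR2GRAY)
print("neartip",proj("side",[x,y+55,z+30]),"pale",proj("side",[519.5,162,18]))
for rr in (214,217,220,223,226,229,232,235): print(rr,g[rr,300:340])
p,a,r=blob(t,(295,205,326,238),[5,45,60],[25,255,255]);q,a2,r2=blob(s,(330,203,372,233),[5,45,30],[25,255,255])
print(p,a,r,q,a2,r2); print("brown",tri(p,q),plane("top",p,42))
```

```text
71.90418645693588 [520.00061682 161.50971424 -13.82850823]
neartip [317.72225814 244.98417598] pale [318.21226394 234.59825068]
214 [217 217 207  89  44  45  45  44  46  46  47  48  44  45  45  46  46  45
  43  41  41  42  40  41  42  42  42  41  41  41  40  40  47  97 174 180
 180 184 205 218]
217 [214 214 205 123 100 100 100 101 100 100 100 101 100 100 100 100 100 100
 100 100 100 100 100 101  99 101 101 100 100 100 101 101 114 166 218 221
 222 222 223 217]
220 [211 211 204 145 136 135 135 134 135 136 136 135 136 136 136 136 136 136
 136 136 136 136 136 135 136 136 136 136 134 134 135 135 135 128 168 220
 224 220 187 166]
223 [215 215 209 145 131  99  74  78 113 134 135 136 136 135 136 136 136 135
 136 135 136 136 136 135 136 135 134 123  87  84  92 131 131 109 106 122
 138 149 189 205]
226 [215 215 210 150 136 134 122 120 134 135 135 135 135 135 136 135 136 135
 135 136 135 135 135 136 135 135 136 135 142 166 140 136 151 210 202 113
 110 118 103 132]
229 [216 216 215 212 211 209 206 202 198 173 168 124 118 123 143 134 132 132
 132 132 133 135 145 124 121 135 200 211 212 213 212 212 212 215 214 202
 116 125 134 133]
232 [213 211 212 216 220 221 220 219 210 122 129 119 122 124 131 131 132 132
 132 132 132 135 149 134 117 104 112 201 211 213 215 216 215 215 215 212
 199 141 126 125]
235 [213 212 213 217 220 219 218 217 205 114 104 108 110 116 128 131 132 131
 132 132 132 135 145 115 106 100 112 201 211 214 215 215 215 215 215 211
 209 208 208 209]
[311.07456194 219.19527348] 127.21875 [303.8 213.   14.   15.5] [349.8981584  216.99995117] 239.96875 [341.  210.   18.8  15.2]
brown (array([431.42511328,  61.38552595,  24.58079643]), np.float64(6.252575789225792)) [431.75722645  60.59120063  42.        ]
```

>>> jog_arm:
  targets:
    - {"xyz": [0, 0, 0], "spin": 0}
    - {"xyz": [0, 0, 0], "spin": 0}
    - {"xyz": [0, 0, 0], "spin": 0}
    - {"xyz": [0, 0, 0], "spin": 0}
    - {"xyz": [0, 0, 0], "spin": 0}
    - {"xyz": [0, 0, 0], "spin": 0}
    - {"xyz": [0, 0, 0], "spin": 0}
    - {"xyz": [0, 0, -0.2], "spin": 0}
    - {"xyz": [0, 0, -0.3], "spin": 0}
    - {"xyz": [0, 0, -0.25], "spin": 0}
  gripper: 0

```text
time: 28.5
tool_pos: [519.7, 161.7, 46.9]
tcp_rot: [-3.142, -0.001, -0.0]
contact_force: [0.2, 0.8, 0.5]
grip_width: 44.4
finger_force: 29.9
```

>>> jog_arm:
  targets:
    - {"xyz": [-0.3, -0.2, 0], "spin": 0}
    - {"xyz": [-0.4, -0.2, 0], "spin": 0}
    - {"xyz": [-0.3, -0.16, 0], "spin": 0}
    - {"xyz": [-0.1, 0, 0], "spin": 0}
    - {"xyz": [0, 0, 0], "spin": 0}
    - {"xyz": [0, 0, 0], "spin": 0}
    - {"xyz": [0, 0, 0], "spin": 0}
    - {"xyz": [0, 0, 0], "spin": 0}
    - {"xyz": [0, 0, 0], "spin": 0}
    - {"xyz": [0, 0, 0], "spin": 0}

```text
time: 29.75
tool_pos: [431.5, 206.4, 45.2]
tcp_rot: [3.141, -0.0, -0.0]
contact_force: [-0.4, -0.4, -1.8]
grip_width: 45.1
finger_force: 29.9
```

Run:
```python
from h import *
o=bot.get_obs();print(o["grip_width"],o["tool_pos"]); x,y,z=o["tool_pos"]
t=bot.capture("top");s=bot.capture("side");cv2.imwrite("pics/s11.png",s);cv2.imwrite("pics/t11.png",t)
g=cv2.cvtColor(s,cv2.COLOR_BGR2GRAY)
print("neartip",proj("side",[x,y+41,z+30]),"pale",proj("side",[x,y,78]),"base",proj("side",[432.6,206.5,16]))
for rr in range(214,240,3): print(rr,g[rr,334:374])
p,a,r=blob(t,(295,200,330,238),[5,45,60],[25,255,255]);q,a2,r2=blob(s,(330,203,372,233),[5,45,30],[25,255,255])
print(p,a,r,q,a2,r2); print("brown",tri(p,q),plane("top",p,42))
c=np.zeros((600,800,3),np.uint8);c[:300]=cv2.resize(t[180:255,190:390],(800,300));c[300:]=cv2.resize(s[200:275,290:490],(800,300));cv2.imwrite("pics/c11.png",c)
```

```text
45.07357068559043 [431.48426676 206.36469051  45.24401071]
neartip [353.91810193 229.45697459] pale [352.7599187  221.23351831] base [351.72375654 243.10225402]
214 [180 177 177 181 201 214 207 118 108 126 160 123 116 130 177 125 104 127
 130 130 129 130 129 130 131 140 133 130 155 185 207 209 209 209 209 209
 209 209 209 212]
217 [216 219 219 219 220 215 195 100  78 104 145 169 125 118 123 147 110 127
 130 130 129 130 129 130 129 126 120 144 219 221 198 209 212 211 212 212
 210 209 209 210]
220 [165 217 221 218 183 164 107  71  73  91 102 105 106 111 115 116 109 127
 130 130 130 130 129 130 129 124 105 118 194 220 222 217 196 211 213 213
 212 210 208 209]
223 [130 171 216 219 218 206 163 118  88  88  99 104 105 107 109 110 108 129
 129 130 130 130 130 129 128 116 107 142 214 217 199 190 187 167 207 213
 213 213 213 213]
226 [199 129 167 193 131 132 123 156 200 115  96  99 103 106 108 107 102 105
 105 105 104 105 105 104 104 104 102 128 193 200 191 165 166 188 189 181
 210 213 213 213]
229 [211 199 123 130 132 131 129 129 127 116 104  99 101 104 106 108 109 111
 111 111 110 109 108 106 105 102 105 117 125 127 128 129 128 128 142 204
 212 212 212 212]
232 [212 210 195 138 123 123 130 166 173 177 178 178 178 179 178 177 173 170
 166 163 163 168 172 171 171 178 211 214 215 215 215 211 203 204 208 212
 212 211 212 211]
235 [212 208 206 205 206 206 203 201 207 213 215 214 212 206 177 170 168 166
 166 168 167 165 168 170 172 172 173 183 181 179 179 179 205 206 208 211
 212 212 211 211]
238 [202 102  80  82  82  81  79  88  89  87  86  85  81  71  64  70  65  66
  66  64  63  59  57  57  56  55  56  61  65  68  63  86 167 209 212 211
 212 212 211 211]
[309.28800676 220.28886543] 185.0 [301.8 213.   15.8  15.5] [348.2823814  222.16190699] 166.875 [341.  212.8  20.2  18.5]
brown (array([433.07437322,  67.36990079,  10.08294615]), np.float64(0.08440016121329044)) [427.97653451  66.58664483  42.        ]
```

View pics/c11.png

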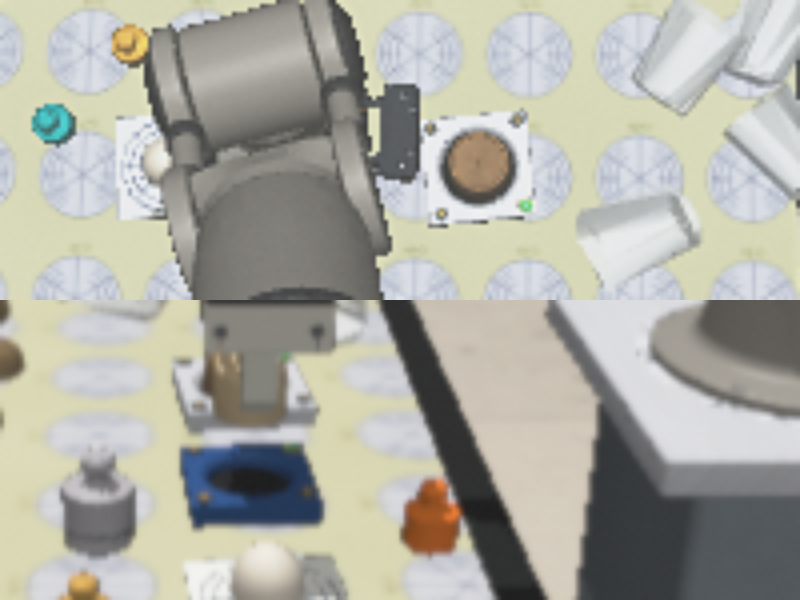

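The brown cake is in its recess, with its top centre at about (428,66.6). The pale cake's column of 352.2 corresponds to x≈432.7, so it's aligned. I'll lower it.

>>> jog_arm:
  targets:
    - {"xyz": [0, 0, 0.2], "spin": 0}
    - {"xyz": [0, 0, 0.2], "spin": 0}
    - {"xyz": [0, 0, 0.1], "spin": 0}
    - {"xyz": [0, 0, 0.05], "spin": 0}
    - {"xyz": [0, 0, 0.05], "spin": 0}
    - {"xyz": [0, 0, 0.04], "spin": 0}
    - {"xyz": [0, 0, 0.03], "spin": 0}
    - {"xyz": [0, 0, 0], "spin": 0}
    - {"xyz": [0, 0, 0], "spin": 0}
    - {"xyz": [0, 0, 0], "spin": 0}

```text
time: 31.1
tool_pos: [431.5, 206.4, -8.2]
tcp_rot: [3.142, -0.0, -0.0]
contact_force: [-0.5, 0.4, -0.7]
grip_width: 44.9
finger_force: 29.9
```

>>> jog_arm:
  targets:
    - {"xyz": [0, 0, 0], "spin": 0}
    - {"xyz": [0, 0, 0], "spin": 0}
    - {"xyz": [0, 0, 0], "spin": 0}
    - {"xyz": [0, 0, 0], "spin": 0}
    - {"xyz": [0, 0, 0], "spin": 0}
    - {"xyz": [0, 0, -0.2], "spin": 0}
    - {"xyz": [0, 0, -0.4], "spin": 0}
    - {"xyz": [0, 0, -0.5], "spin": 0}
    - {"xyz": [0.3, -0.15, 0], "spin": 0}
    - {"xyz": [0.4, -0.25, 0], "spin": 0}
  gripper: 75

```text
time: 32.35
tool_pos: [488.0, 238.5, 80.6]
tcp_rot: [-3.141, -0.001, -0.001]
contact_force: [0.8, -0.1, -0.4]
grip_width: 69.0
finger_force: 0.0
```

>>> jog_arm:
  targets:
    - {"xyz": [0.3, -0.15, 0], "spin": 0}
    - {"xyz": [0.18, -0.1, 0], "spin": 0}
    - {"xyz": [0, 0, 0], "spin": 0}
    - {"xyz": [0, 0, 0], "spin": 0}
    - {"xyz": [0, 0, 0], "spin": 0}
    - {"xyz": [0, 0, 0], "spin": 0}
    - {"xyz": [0, 0, 0], "spin": 0}
    - {"xyz": [0, 0, 0], "spin": 0}
    - {"xyz": [0, 0, 0], "spin": 0}
    - {"xyz": [0, 0, 0], "spin": 0}

```text
time: 33.6
tool_pos: [525.8, 258.4, 79.7]
tcp_rot: [3.142, -0.0, -0.0]
contact_force: [-0.6, -0.4, 0.1]
grip_width: 68.6
finger_force: 0.0
```

Run:
```python
from h import *
o=bot.get_obs();print(o["grip_width"],o["tool_pos"]); x,y,z=o["tool_pos"]
t=bot.capture("top");s=bot.capture("side");cv2.imwrite("pics/s12.png",s);cv2.imwrite("pics/t12.png",t)
g=cv2.cvtColor(s,cv2.COLOR_BGR2GRAY)
for w in(30,45): print("tip",proj("side",[x,y+w+0,z+30]))
print("steel exp at tool x",[proj("side",[x,258,h]) for h in(10,19,50)])
for rr in range(214,268,3): print(rr,g[rr,298:332])
p,a,r=blob(t,(295,200,330,238),[5,45,60],[25,255,255]);print("brown",plane("top",p,42),a)
p,a,r=blob(t,(250,205,290,238),[5,45,60],[25,255,255]);print("pale",p,r,plane("top",p,42),a)
q,a2,r2=blob(s,(338,225,368,252),[10,50,30],[25,255,255]);print(q,a2,r2,tri(p,q))
```

```text
68.59777999163677 [525.82342597 258.41322149  79.66663665]
tip [314.30547063 223.98405322]
tip [314.14831561 226.85541107]
steel exp at tool x [array([315.11927416, 255.34031323]), array([315.0749847 , 252.12901024]), array([314.91981031, 240.88847421])]
214 [216 216 216 216 216 216 216 216 215 213 211 203 145 131 131 131 131 131
 130 131 131 140 201 209 209 210 211 212 213 213 213 213 213 212]
217 [215 214 214 213 213 211 211 214 215 215 214 205 145 131 132 132 131 131
 131 131 130 141 206 213 214 215 215 215 212 209 211 212 212 212]
220 [213 211 211 211 209 208 212 215 217 217 216 208 147 132 131 131 131 131
 130 131 133 152 209 215 216 216 217 216 212 207 210 212 212 213]
223 [214 214 214 214 214 213 213 212 211 207 205 195 141 129 128 127 127 128
 127 127 130 152 197 203 205 207 210 211 212 213 213 213 213 213]
226 [215 215 214 214 215 215 215 215 215 214 214 209 171 167 168 168 168 168
 168 167 167 175 210 213 214 213 213 213 213 213 213 213 213 213]
229 [216 215 215 215 214 213 212 211 209 206 204 202 204 207 206 204 203 203
 203 206 207 204 202 202 206 208 209 211 212 213 213 
[... 1340 characters left out ...]
  95  97  95  98  96  95  96  96  92
  95  98  94  90  98  92 105 164 212 215 216 215 215 215 215 215]
262 [214 214 214 214 214 214 213 212 202 163 154 122 118 118 114 114 114 113
 111 117 116 123 160 174 209 215 215 216 216 216 215 216 216 215]
265 [213 212 211 210 207 205 202 198 198 202 205 208 208 205 195 194 196 203
 204 206 204 200 198 201 205 207 209 211 212 214 215 215 215 216]
brown [427.99291132  66.56084472  42.        ] 184.0625
pale [272.1001476  218.41237833] [268.2 212.5   8.2  13.2] [433.50337407 192.45268782  42.        ] 65.28125
[351.57809632 239.02650427] 261.0625 [343.2 230.5  17.5  17.5] (array([434.51089476, 194.88614217,  22.1864162 ]), np.float64(4.4012569058027955))
```

Steel column 314.6 against the tool's 315.1, so the tool needs +1 mm in x. Descending to a reading of −23.

>>> jog_arm:
  targets:
    - {"xyz": [0.015, 0, 0.3], "spin": 0}
    - {"xyz": [0, 0, 0.4], "spin": 0}
    - {"xyz": [0, 0, 0.3], "spin": 0}
    - {"xyz": [0, 0, 0.2], "spin": 0}
    - {"xyz": [0, 0, 0.085], "spin": 0}
    - {"xyz": [0, 0, 0], "spin": 0}
    - {"xyz": [0, 0, 0], "spin": 0}
    - {"xyz": [0, 0, 0], "spin": 0}
    - {"xyz": [0, 0, 0], "spin": 0}
    - {"xyz": [0, 0, 0], "spin": 0}

```text
time: 34.95
tool_pos: [527.1, 258.4, -22.9]
tcp_rot: [-3.142, -0.0, -0.0]
contact_force: [-0.7, 0.1, -0.4]
grip_width: 68.7
finger_force: 0.0
```

>>> jog_arm:
  targets:
    - {"xyz": [0, 0, 0], "spin": 0}
    - {"xyz": [0, 0, 0], "spin": 0}
    - {"xyz": [0, 0, 0], "spin": 0}
    - {"xyz": [0, 0, 0], "spin": 0}
    - {"xyz": [0, 0, 0], "spin": 0}
    - {"xyz": [0, 0, 0], "spin": 0}
    - {"xyz": [0, 0, 0], "spin": 0}
    - {"xyz": [0, 0, 0], "spin": 0}
    - {"xyz": [0, 0, 0], "spin": 0}
    - {"xyz": [0, 0, 0], "spin": 0}
  gripper: 0

```text
time: 36.2
tool_pos: [527.1, 258.4, -23.1]
tcp_rot: [3.142, -0.0, -0.0]
contact_force: [-0.7, 1.6, -1.2]
grip_width: 43.0
finger_force: 30.0
```

>>> jog_arm:
  targets:
    - {"xyz": [0, 0, -0.2], "spin": 0}
    - {"xyz": [0, 0, -0.4], "spin": 0}
    - {"xyz": [0, 0, -0.4], "spin": 0}
    - {"xyz": [-0.2, 0.3, 0], "spin": 0}
    - {"xyz": [-0.25, 0.5, 0], "spin": 0}
    - {"xyz": [-0.25, 0.5, 0], "spin": 0}
    - {"xyz": [-0.25, 0.5, 0], "spin": 0}
    - {"xyz": [-0.2, 0.4, 0], "spin": 0}
    - {"xyz": [-0.085, 0.186, 0], "spin": 0}
    - {"xyz": [0, 0, 0], "spin": 0}

```text
time: 37.45
tool_pos: [428.3, 66.9, 57.4]
tcp_rot: [3.141, -0.001, -0.002]
contact_force: [-0.4, 0.8, -4.2]
grip_width: 43.3
finger_force: 30.0
```

Run:
```python
from h import *
o=bot.get_obs();print(o["grip_width"],o["tool_pos"],o["contact_force"]); x,y,z=o["tool_pos"]
t=bot.capture("top");s=bot.capture("side");cv2.imwrite("pics/s13.png",s);cv2.imwrite("pics/t13.png",t)
g=cv2.cvtColor(s,cv2.COLOR_BGR2GRAY)
print("steel exp",proj("side",[x,y,z+23]),proj("side",[x,y,z+23+19]),"brown exp",proj("side",[428,67,24]))
for rr in list(range(180,226,3)): print(rr,g[rr,334:370])
q,a2,r2=blob(s,(336,205,366,232),[5,55,20],[25,255,255]);print("brown",q,a2,r2)
p,a,r=blob(t,(250,205,290,238),[5,45,60],[25,255,255]);print("pale",p,r,plane("top",p,42),a)
q,a2,r2=blob(s,(338,225,368,252),[10,50,30],[25,255,255]);print(q,a2,r2,tri(p,q))
```

```text
43.292872038806294 [428.32146499  66.93390298  57.42032464] [-0.36982656  0.78043525 -4.17267387]
steel exp [350.47192333 199.73143559] [350.62729118 193.50004848] brown exp [350.13627146 217.76620508]
180 [123 124 132 141 140  94 129 131 120 115 120 131 133 133 133 133 133 133
 133 133 133 133 133 133 134 133 133 134 132 124 115 116 130 128  92  55]
183 [157 156 157 161 165 160 137 130 118 116 113 131 133 133 134 133 134 133
 133 133 133 133 133 132 134 133 134 133 131 115  96 110 131 128  89  54]
186 [160 159 160 165 167 162 130 128 131 142 129 127 128 128 127 129 130 129
 129 130 129 129 129 127 124 127 130 129 128 118 103 118 119 110  65  50]
189 [197 198 199 195 193 194 194 194 186 112 100 109 111 112 112 128 131 130
 130 130 130 129 122 121 187 187 188 184 183 175 169 172 172 176 172 127]
192 [199 204 202 194 192 194 196 193 176 108  94 100 103 105 111 128 129 130
 129 130 129 128 113 111 168 174 174 176 174 173 172 170 162 147 139 138]
195 [211 205 204 202 198 213 215 214 204 114  98 101 104 108 117 129 129 129
 129 130 131 126 105 107 168 174 175 176 178 178 174 175 183 185 1
[... 1141 characters left out ...]

  79  77  77  75  75  71  71  84 120 125 128 131 130 138 203 211 213 212]
222 [138 197 219 220 211 172 105  72  67  70  71  72  73  74  75  74  75  76
  76  75  75  74  73  70  64  56  66 100 121 129 129 129 135 175 210 213]
225 [162 132 193 205 183 175 169 191 210 194 171 170 161 144 141 136  96  89
  90  95  96 101 104 112 113 124 125 127 126 125 101  91  93 108 134 204]
brown [349.99463427 217.28834286] 229.5625 [341.2 210.5  18.5  15. ]
pale [268.92999266 219.1583884 ] [262.5 212.5  14.   14.2] [430.87598645 203.10054606  42.        ] 141.875
[351.62628251 239.04515629] 261.9375 [343.2 230.8  17.8  17.2] (array([433.14710779, 204.84982511,  26.90862172]), np.float64(0.2959067895354689))
```

Steel column 350.0 against brown 350.0, and y 66.9 against 66.6. I'll lower it gently.

>>> jog_arm:
  targets:
    - {"xyz": [0, 0, 0.1], "spin": 0}
    - {"xyz": [0, 0, 0.1], "spin": 0}
    - {"xyz": [0, 0, 0.1], "spin": 0}
    - {"xyz": [0, 0, 0.06], "spin": 0}
    - {"xyz": [0, 0, 0.04], "spin": 0}
    - {"xyz": [0, 0, 0.03], "spin": 0}
    - {"xyz": [0, 0, 0.02], "spin": 0}
    - {"xyz": [0, 0, 0.015], "spin": 0}
    - {"xyz": [0, 0, 0], "spin": 0}
    - {"xyz": [0, 0, 0], "spin": 0}

```text
time: 38.8
tool_pos: [428.3, 67.5, 19.8]
tcp_rot: [3.141, -0.0, -0.0]
contact_force: [-0.2, -0.3, -4.8]
grip_width: 43.4
finger_force: 30.0
```

Still carrying the full weight (−4.8 N). I'll creep down until it unloads.

>>> jog_arm:
  targets:
    - {"xyz": [0, 0, 0.015], "spin": 0}
    - {"xyz": [0, 0, 0.005], "spin": 0}
    - {"xyz": [0, 0, 0], "spin": 0}
    - {"xyz": [0, 0, 0], "spin": 0}
    - {"xyz": [0, 0, 0], "spin": 0}
    - {"xyz": [0, 0, 0], "spin": 0}
    - {"xyz": [0, 0, 0], "spin": 0}
    - {"xyz": [0, 0, 0], "spin": 0}
    - {"xyz": [0, 0, 0], "spin": 0}
    - {"xyz": [0, 0, 0], "spin": 0}

```text
time: 40.05
tool_pos: [428.3, 67.5, 18.2]
tcp_rot: [3.141, -0.0, -0.0]
contact_force: [0.5, -0.2, 0.7]
grip_width: 43.0
finger_force: 30.0
```

>>> jog_arm:
  targets:
    - {"xyz": [0, 0, 0], "spin": 0}
    - {"xyz": [0, 0, 0], "spin": 0}
    - {"xyz": [0, 0, 0], "spin": 0}
    - {"xyz": [0, 0, 0], "spin": 0}
    - {"xyz": [0, 0, 0], "spin": 0}
    - {"xyz": [0, 0, 0], "spin": 0}
    - {"xyz": [0, 0, -0.1], "spin": 0}
    - {"xyz": [0, 0, -0.3], "spin": 0}
    - {"xyz": [0, 0, -0.4], "spin": 0}
    - {"xyz": [0, 0, -0.4], "spin": 0}
  gripper: 70

```text
time: 41.3
tool_pos: [428.1, 67.6, 115.5]
tcp_rot: [3.142, -0.0, -0.0]
contact_force: [0.7, -0.6, -0.3]
grip_width: 64.1
finger_force: 0.0
```

>>> jog_arm:
  targets:
    - {"xyz": [0.1, -0.3, 0], "spin": 0}
    - {"xyz": [0.2, -0.6, 0], "spin": 0}
    - {"xyz": [0.2, -0.6, 0], "spin": 0}
    - {"xyz": [0.2, -0.6, 0], "spin": 0}
    - {"xyz": [0.2, -0.6, 0], "spin": 0}
    - {"xyz": [0.2, -0.6, 0], "spin": 0}
    - {"xyz": [0.15, -0.4, 0], "spin": 0}
    - {"xyz": [0.07, -0.1, 0], "spin": 0}
    - {"xyz": [0, 0, 0], "spin": 0}
    - {"xyz": [0, 0, 0], "spin": 0}

```text
time: 42.55
tool_pos: [533.7, 370.2, 114.2]
tcp_rot: [3.141, 0.0, -0.001]
contact_force: [0.5, -0.0, 0.7]
grip_width: 64.3
finger_force: 0.0
```

Run:
```python
from h import *
o=bot.get_obs();print(o["grip_width"],o["tool_pos"]); x,y,z=o["tool_pos"]
t=bot.capture("top");s=bot.capture("side");cv2.imwrite("pics/s14.png",s);cv2.imwrite("pics/t14.png",t)
W=[5,70,40],[25,255,255]
q,a,r=blob(s,(300,262,324,298),*W);print("brass",q,a,r,plane("side",q,17),"exp at tool x",proj("side",[x,372,17]))
q,a2,r2=blob(s,(336,208,366,232),[5,55,20],[25,255,255]);p,a,r=blob(t,(295,200,330,238),[5,45,60],[25,255,255]);print("brown",q,r2,p,r)
q2,a2,r2=blob(s,(336,180,366,213),[0,0,60],[180,22,160]);print("steel side",q2,a2,r2,proj("side",[428.3,67.5,72]))
p,a,r=blob(t,(250,205,290,238),[5,45,60],[25,255,255]);print("pale",p,r,plane("top",p,42),a)
q,a2,r2=blob(s,(338,225,368,252),[10,50,30],[25,255,255]);print(q,a2,r2,tri(p,q))
c=np.zeros((600,800,3),np.uint8);c[:300]=cv2.resize(t[180:255,190:390],(800,300));c[300:]=cv2.resize(s[190:280,290:530],(800,300));cv2.imwrite("pics/c14.png",c)
```

```text
64.30028904420423 [533.66464689 370.20894954 114.24133255]
brass [310.24315393 279.52352818] 236.03125 [303.  268.5  15.5  21.5] [533.82141401 373.51425923  17.        ] exp at tool x [310.33863803 279.12896603]
brown [349.85911611 219.05386497] [341.2 212.2  18.2  12.8] [310.05227273 224.17045455] [302.  217.2  15.8  11. ]
steel side [351.1684443  204.23640253] 223.40625 [342.8 193.8  20.2  19.2] [350.42405125 202.5414819 ]
pale [269.00729395 219.14571481] [262.5 212.5  14.   14.2] [430.92116118 202.84042612  42.        ] 142.8125
[351.55774223 239.0192108 ] 260.8125 [343.2 230.5  17.5  17.5] (array([433.25445158, 204.58866711,  26.83580975]), np.float64(0.195903202712887))
```

View pics/c14.png

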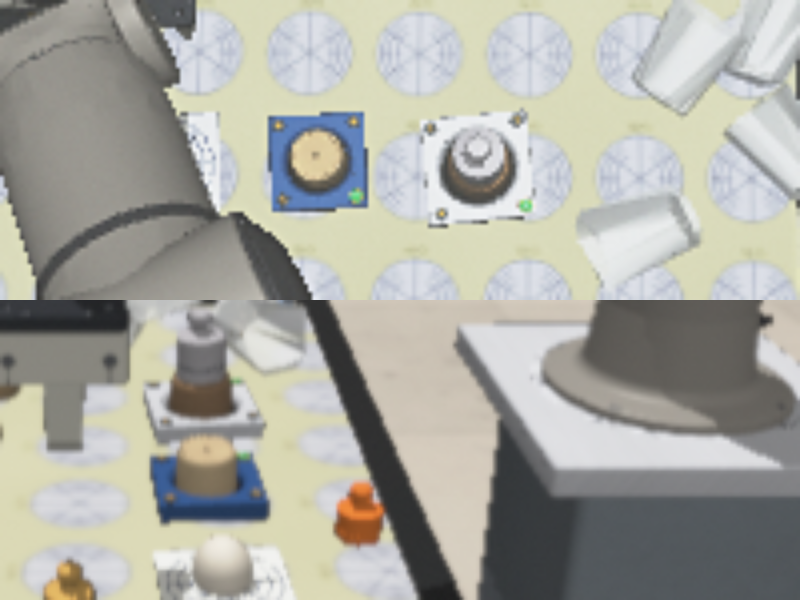

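Steel stands upright on brown. Pale is in the blue base, with its dimple at crop (317,156). Now brass.

>>> jog_arm:
  targets:
    - {"xyz": [0, -0.025, 0.4], "spin": 0}
    - {"xyz": [0, 0, 0.5], "spin": 0}
    - {"xyz": [0, 0, 0.4], "spin": 0}
    - {"xyz": [0, 0, 0.3], "spin": 0}
    - {"xyz": [0, 0, 0.13], "spin": 0}
    - {"xyz": [0, 0, 0], "spin": 0}
    - {"xyz": [0, 0, 0], "spin": 0}
    - {"xyz": [0, 0, 0], "spin": 0}
    - {"xyz": [0, 0, 0], "spin": 0}
    - {"xyz": [0, 0, 0], "spin": 0}

```text
time: 43.9
tool_pos: [533.9, 373.6, -24.1]
tcp_rot: [-3.142, -0.0, -0.0]
contact_force: [-0.5, 0.7, -0.5]
grip_width: 64.3
finger_force: 0.0
```

>>> jog_arm:
  targets:
    - {"xyz": [0, 0, 0], "spin": 0}
    - {"xyz": [0, 0, 0], "spin": 0}
    - {"xyz": [0, 0, 0], "spin": 0}
    - {"xyz": [0, 0, 0], "spin": 0}
    - {"xyz": [0, 0, 0], "spin": 0}
    - {"xyz": [0, 0, 0], "spin": 0}
    - {"xyz": [0, 0, 0], "spin": 0}
    - {"xyz": [0, 0, 0], "spin": 0}
    - {"xyz": [0, 0, 0], "spin": 0}
    - {"xyz": [0, 0, 0], "spin": 0}
  gripper: 0

```text
time: 45.15
tool_pos: [533.9, 373.5, -24.4]
tcp_rot: [3.141, 0.0, -0.0]
contact_force: [-0.5, -0.9, -0.6]
grip_width: 32.9
finger_force: 30.0
```

>>> jog_arm:
  targets:
    - {"xyz": [0, 0, -0.2], "spin": 0}
    - {"xyz": [0, 0, -0.4], "spin": 0}
    - {"xyz": [0, 0, -0.5], "spin": 0}
    - {"xyz": [-0.2, 0.3, 0], "spin": 0}
    - {"xyz": [-0.3, 0.5, 0], "spin": 0}
    - {"xyz": [-0.3, 0.5, 0], "spin": 0}
    - {"xyz": [-0.3, 0.5, 0], "spin": 0}
    - {"xyz": [-0.175, 0.31, 0], "spin": 0}
    - {"xyz": [0, 0, 0], "spin": 0}
    - {"xyz": [0, 0, 0], "spin": 0}

```text
time: 46.4
tool_pos: [432.9, 205.3, 64.6]
tcp_rot: [-3.141, -0.002, -0.0]
contact_force: [-0.0, 0.1, -1.0]
grip_width: 32.7
finger_force: 30.0
```

Run:
```python
from h import *
o=bot.get_obs();print(o["grip_width"],o["tool_pos"],o["contact_force"]); x,y,z=o["tool_pos"]
s=bot.capture("side");cv2.imwrite("pics/s15.png",s)
print("exp brass",proj("side",[x,y,z+24.4+12]),"pale at 432",proj("side",[432,205,30]))
q,a2,r2=blob(s,(338,229,368,252),[10,50,30],[25,255,255]);print("pale",q,a2,r2)
g=s[:,:,0].astype(int);v=s[:,:,2]
for rr in range(200,238,3): print(rr,g[rr,338:368])
```

```text
32.7306314522937 [432.94270567 205.32978459  64.59668207] [-0.02254057  0.06709954 -0.98243325]
exp brass [352.37864019 212.69259885] pale at 432 [352.04993042 237.98811126]
pale [351.61440142 239.34723895] 259.46875 [343.2 230.8  17.8  17.8]
200 [180 173 117 123 121  93  79  89 116 124 125 124 125 125 125 125 125 125
 125 125 125 125 125 126 125 124 125 125 123 107]
203 [182 177 124 123 124 122 112 123 125 124 124 124 124 124 125 125 124 125
 125 125 125 125 124 125 124 124 124 124 124 123]
206 [195 208 215 216 207 117  97 102 102  98 101  91 140 125 121 122 122 122
 122 122 137 194 176 149 133 162 192 210 216 216]
209 [181 185 193 201 193 105  90  91  64  62  87  85 121 122 123 122 122 122
 122 122 117  99 178 180 179 175 160 144 168 202]
212 [178 178 177 166 106 100  99  98  64  51  56  78 121 122 122 123 122 122
 122 123 119  92 169 175 177 178 177 179 178 175]
215 [205 221 214 116  69  74  75  70  55  53  56  74 120 122 122 122 122 121
 122 123 127 105 169 175 182 190 180 179 179 179]
218 [218 199 165  78  53  55  56  55  52  54  59  80  95  96  96  96  95  96
  96  94  84 115 204 218 224 225 219 177 178 178]
221 [202 154  96  55  51  52  53  55  55  56  56  57  56  57  58  57  57  56
  55  54  52  63 102 156 201 222 224 221 194 180]
224 [218 209 199 178 161 134  96  89  78  70  69  69  64  63  64  68  71  76
  79  92 119 162 183 216 220 216 153 116 122 150]
227 [158 145 136 153 197 200 199 199 193 190 191 190 184 182 182 184 183 174
 174 175 174 163 159 159 159 160 158 146 147 151]
230 [127 127 127 127 126 126 127 128 125 119 120 124 117 116 117 118 120 120
 124 128 126 127 133 135 135 136 136 136 133 132]
233 [140 143 160 203 212 204 144 148 143  99  91  91  90  91  90  90  91  91
  92  92  93 114 211 219 220 220 219 213 202 190]
236 [145 146 160 172 172 114 124 133 149 144 125 119  93  87  89  89  90  91
  92  92  91  88  87  93 107 100 101 119 185 183]
```

Brass column 352.4 against pale about 352, so it's aligned. Lowering gently.

>>> jog_arm:
  targets:
    - {"xyz": [0, 0, 0.13], "spin": 0}
    - {"xyz": [0, 0, 0.13], "spin": 0}
    - {"xyz": [0, 0, 0.1], "spin": 0}
    - {"xyz": [0, 0, 0.08], "spin": 0}
    - {"xyz": [0, 0, 0.06], "spin": 0}
    - {"xyz": [0, 0, 0.04], "spin": 0}
    - {"xyz": [0, 0, 0.02], "spin": 0}
    - {"xyz": [0, 0, 0.01], "spin": 0}
    - {"xyz": [0, 0, 0], "spin": 0}
    - {"xyz": [0, 0, 0], "spin": 0}

```text
time: 47.7
tool_pos: [431.9, 204.7, 18.2]
tcp_rot: [3.142, -0.0, -0.0]
contact_force: [-1.0, -1.1, -2.5]
grip_width: 32.7
finger_force: 30.0
```

>>> jog_arm:
  targets:
    - {"xyz": [0, 0, 0.01], "spin": 0}
    - {"xyz": [0, 0, 0.005], "spin": 0}
    - {"xyz": [0, 0, 0], "spin": 0}
    - {"xyz": [0, 0, 0], "spin": 0}
    - {"xyz": [0, 0, 0], "spin": 0}
    - {"xyz": [0, 0, 0], "spin": 0}
    - {"xyz": [0, 0, 0], "spin": 0}
    - {"xyz": [0, 0, 0], "spin": 0}
    - {"xyz": [0, 0, 0], "spin": 0}
    - {"xyz": [0, 0, 0], "spin": 0}

```text
time: 48.95
tool_pos: [431.9, 204.7, 16.9]
tcp_rot: [3.142, -0.0, -0.0]
contact_force: [0.3, 0.0, 0.8]
grip_width: 32.9
finger_force: 30.0
```

Unloaded. I'll release, lift and clear off to the right.

>>> jog_arm:
  targets:
    - {"xyz": [0, 0, 0], "spin": 0}
    - {"xyz": [0, 0, 0], "spin": 0}
    - {"xyz": [0, 0, 0], "spin": 0}
    - {"xyz": [0, 0, 0], "spin": 0}
    - {"xyz": [0, 0, 0], "spin": 0}
    - {"xyz": [0, 0, 0], "spin": 0}
    - {"xyz": [0, 0, -0.1], "spin": 0}
    - {"xyz": [0, 0, -0.3], "spin": 0}
    - {"xyz": [0, 0, -0.5], "spin": 0}
    - {"xyz": [0, 0, -0.5], "spin": 0}
  gripper: 65

```text
time: 50.2
tool_pos: [431.6, 204.7, 130.5]
tcp_rot: [3.141, -0.0, -0.0]
contact_force: [0.2, 0.3, -0.6]
grip_width: 59.6
finger_force: 0.0
```

>>> jog_arm:
  targets:
    - {"xyz": [0, 0.4, -0.4], "spin": 0}
    - {"xyz": [0, 0.7, 0], "spin": 0}
    - {"xyz": [0, 0.7, 0], "spin": 0}
    - {"xyz": [0, 0.7, 0], "spin": 0}
    - {"xyz": [0, 0.7, 0], "spin": 0}
    - {"xyz": [0, 0.7, 0], "spin": 0}
    - {"xyz": [0, 0.7, 0], "spin": 0}
    - {"xyz": [0, 0.7, 0], "spin": 0}
    - {"xyz": [0, 0.4, 0], "spin": 0}
    - {"xyz": [0, 0, 0], "spin": 0}

```text
time: 51.45
tool_pos: [431.4, -253.2, 161.1]
tcp_rot: [3.141, -0.0, -0.003]
contact_force: [0.2, 0.3, -0.1]
grip_width: 59.7
finger_force: 0.0
```

Run:
```python
from h import *
o=bot.get_obs();print(o["grip_width"],o["tool_pos"])
t=bot.capture("top");s=bot.capture("side");cv2.imwrite("pics/s16.png",s);cv2.imwrite("pics/t16.png",t)
c=np.zeros((600,800,3),np.uint8);c[:,:400]=cv2.resize(s[180:300,310:390],(400,600),interpolation=cv2.INTER_CUBIC);c[:260,400:]=cv2.resize(t[195:247,210:290],(400,260),interpolation=cv2.INTER_CUBIC);c[260:520,400:]=cv2.resize(t[195:247,270:350],(400,260),interpolation=cv2.INTER_CUBIC);cv2.imwrite("pics/c16.png",c)
```

```text
59.663848237163805 [ 431.43794982 -253.24208428  161.14415896]
```

View pics/c16.png

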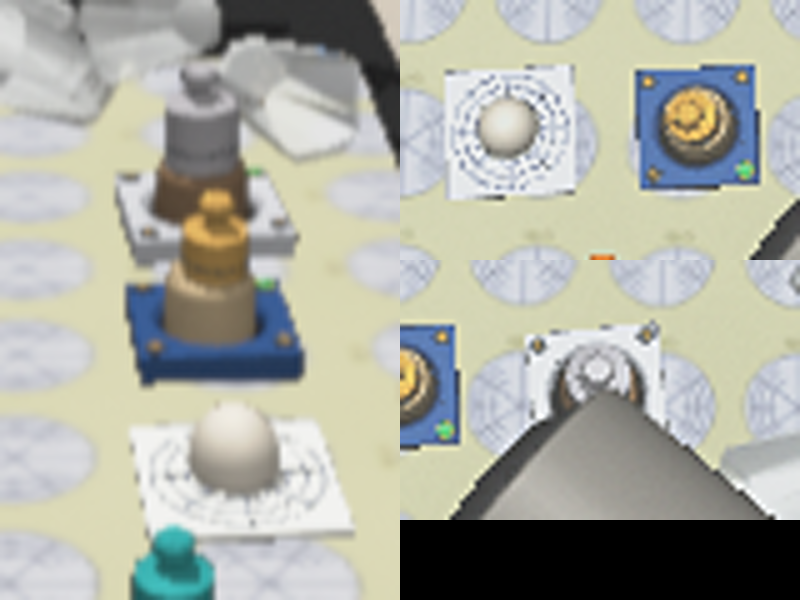

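The final view shows both weights upright and centred on their cakes: brass at crop ~214 and pale ~210, steel ~202 and brown ~202. The ball is mid-tile at (507,127), and the arm is clear.

```bash
python3 -c "
from plant import bot
print(bot.close_job())"
```

```text
the job is handed in; nothing more can be done
None
```

I handed the job in at about 51.5 s with no verdict returned; in the last pictures both cakes sit in their recesses, both weights stand upright on them, the ball is on the tile, and the arm is clear.

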